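Lean a bevelled weld coupon on the angle plate and run it in under the microscope

TASK

Set up the bevelled steel test coupon for looking at its bevel under the microscope. With the stage still drawn out, take the coupon off its wooden cradle and lean it against the top edge of the angle plate, square to it and in the middle of its width: plain foot down on the stage and right up against the stop strip, bevelled end up with the bevel facing the ceiling; set it down gently and let go. Then push the stage fully in under the lens so smoothly that the coupon stays leaning as you set it, without touching the microscope head or shifting the other coupon, the casting or the jar.

Things in the scene. Friction and masses are not known exactly. Their poses are not given: they have to be found in the camera images.
- coupon_center (a point): Centre of the bevelled coupon: loose flat dark steel bar, 140 long x 36 wide x 12 thick, about 0.45 kg, one end ground off at 45 degrees (the other bar, on a like cradle, has two square ends). x runs along its length from the square foot (x = -70) to the bevelled end (x = +70), y across its 36 mm width, z out of its upper face. Grip it across its width, near its middle, between the cradle's rails.
- coupon_heel (a point): Middle of the upper edge of the coupon's square foot end (x = -70, z = +6 from its centre; same axes). This is the edge that touches the stop strip when the coupon leans at 45 degrees; it is then 8.5 mm above the stage.
- coupon_bevel (a point): Centre of the ground bevel at the coupon's far end. The underside is the full 140 long; the upper face ends at x = +60 and the bevel falls from there at 45 degrees to a 2 mm land at x = +70, so its normal is midway between the coupon's x and z: leaning with x 45 degrees above level and z up, the bevel is level. Axes as coupon_center.
- coupon: The bevelled coupon as a whole; origin at the centre of its underside, same axes. It starts lying on the cradle's two rails, underside 30 mm above the bench, z up, bevelled end (x) pointing to the robot's left (+y) within about 0.45 rad, on the nearer or the farther of the two cradles.
- stop_foot (a point): Point on the stage's top surface, 45 mm above the bench, at the foot of the stop strip's face, mid-width; it travels with the stage. y: the way the stage slides in and the coupon's top leans; z up; x across. The fixed steel strip (80 wide in x, 16 thick, 16 high) is on the -y side, its face to +y. From here 83.5 mm of clear stage in +y to the angle plate.
- rest_edge (a point): Middle of the upper front edge of the cast iron angle plate fixed on the stage: 83.5 mm in +y of stop_foot, 75 mm above the stage; same axes. Its upright face (80 wide in x, 10 thick, two slots) looks to -y; base and ribs behind. A coupon with its heel on the stop and its underside on this edge leans at 45 degrees, its bevelled end 34 mm past the edge.
- knob_top (a point): Centre of the flat top of the stage's black knob (26 diameter, upright, 38 high with a 14 mm stem below; top 97 mm above the bench), 63 mm in -y from stop_foot, at the stage's outer end. Push it in +y of the stage to run the stage in.
- stage (a joint): Travel of the stage in m: near 0 (0 to 0.035) drawn out, 0.150 fully in against its buffer. It runs in the +y direction of stop_foot's axes, takes about 3 to 4 N to move and stays where it is left.
- lens (a point): Centre of the lens's lower face, 235 mm above the bench, fixed. With the stage fully in, the bevel of a rightly placed coupon is 90 mm below it.
- head: The microscope head: upright lens barrel of up to 116 diameter about the lens axis, from 235 to 560 mm above the bench, with an arm to its column 206 mm farther on in the stage's +y direction. Fixed; origin on the bench under the stage's centre. Not to be touched.
- cradle: Fixed wooden cradle under the bevelled coupon, 76 (x) x 130 (y), 30 high: base board 8 thick with two rails 14 wide at y = -42 and +42 along x, on which the coupon lies across. Origin at the centre of its underside. A like cradle carries the other coupon, nearer to the robot or farther away.
- spare_center (a point): Centre of the other coupon, 140 x 36 x 12, both ends square, x along its length, z up. To be left alone.
- casting: Loose cast steel pipe fitting, about 95 long and 41 high, standing on the bench; origin at the centre of its underside. To be left alone.
- jar: Loose glass specimen jar, 52 diameter, 70 high, standing on the bench; origin at the centre of its underside. To be left alone.
- microscope: The whole microscope: white bed 200 wide and 630 long on the bench, rails, stage and column (52 diameter). Fixed; origin on the bench under the stage's centre when drawn fully out; axes as stop_foot's.
Not all that is in view belongs to the job. What is shaped like the coupon but blue or orange is not meant.

How it is judged:
By the outcome, as a careful person would: the job done as asked, in the order asked, and still so for the second after the job is handed in, with the robot touching nothing.
It also fails if it takes over 56 s, if anything falls off the work surface, if the arm or the gripper's body presses on something with over 40 N, if the wrist force passes 120 N, or if a joint passes its speed limit or range.

ROBOT

A 6-joint arm with a two-finger parallel gripper is mounted at the origin on the work surface. World frame = base frame: x ahead of the robot, y to its left, z up, the work surface at z = 0. Lengths are in m, angles in rad, forces in N, time in s.
With the tool pointing down it reaches from about 0.275 to 1 m from the base axis. Payload 8.4 kg.
Tool frame: the origin (TCP) lies between the finger pads; the fingertips stand 25 mm ahead of it and the grasp point (between the pads) lies 6 mm ahead of it; x points along the fingers, y is the direction in which the jaws open and shut, and the axes are right-handed (so a half turn about x gives the same grasp; the last joint's range is limited). The gripper opens to 85 mm and grips with 20 to 120 N. Pads are 22 mm wide; open, the fingers measure 114 mm over their backs; the gripper's body (76 mm by 85 mm) begins 54 mm behind the grasp point. The pads swing forward as they close: fully open they stand 13 mm farther back than shut.
Start: joints at [-1.271, 0.353, 1.633, -0, 1.155, -0.002], TCP at [0.186, -0.597, 0.256] pointing down, gripper open.
Joint ranges: [-2.63, 2.63], [-0.92, 2.1], [0.06, 2.66], [-1.3, 4.44], [0, 2.69], [-3.02, 3.02]. Speed limits (rad/s): [2.22, 2.22, 2.79, 3.14, 3.14, 3.14].

INTERFACE

Orientations are given as [roll, pitch, yaw] about the fixed x, y, z axes, in that order (R = Rz(yaw) Ry(pitch) Rx(roll)).
In Python, from plant import r gives the robot as it stands. The module is installed in compiled form; this text tells all that it offers.
- The arm moves only by the shell command python3 -m handwheel 'ROWS' [FORCE]. ROWS is a JSON object of lists of equal length, an entry for each row: "gripper": the finger opening in cm, from 0 to 8.54; "linear": the shift along the tool's x, y, z in cm, a list of three; "spin": the turn about the tool's x in degrees. A call has 1 to 10 rows; each row is the pose to reach, as a shift and turn from the pose measured when the call began, along the tool's axes at that moment; what a row does not reach only later rows make up. A row lasts 1/12 s, in which the tool goes at most 41.7 mm and 7.16 degrees, less where a joint would pass 70% of its speed; a pose out of reach is approached as far as the arm can. A call with a gripper value outside its range is refused whole. The fingers move at their own pace and stop on an object; FORCE is the grip in N (left out, the last holds). Time passes only in rows, so rows that repeat a pose let the fingers close. It gives the time, the measured TCP pose, the force and the opening at its end, in the units of the state.
- r.get_obs(): the state, without advancing time (a new reading comes with each control period).
- r.camera(name): name is "scene" or "top"; returns the picture (480x640x3 uint8, blue, green, red); there is no depth.
- r.camera_info(name): a dict with "K" (3x3 intrinsics, pixels), "rvec" (rotation vector, rad) and "tvec" (3), from world to camera coordinates, as OpenCV has them. Camera axes: x right, y down, z forward; pixel columns grow to the right and rows downward; lengths in m; the calibration is good to about 2 mm. A picture is of the moment at which its call begins. camera_info takes no time and is no camera call.
- r.close_job(): hands the job in, once; it reports no verdict.
The state is a dict: "clock": time; "qpos": joint angles; "qvel": joint speeds; "effort": joint torques, N m; "tcp_pos": TCP position; "tool_rot": TCP orientation; "wrist_force": force on the tool from outside, world axes, zero at the start; "moment": the same for the moment, N m; "width": opening from 0.0 (shut) to 1.0 (fully open).
Only numpy, scipy, OpenCV 4.12 (cv2) and the standard library are available. Lean on these libraries where they do the work, as an engineer would, in place of code of your own. Each camera call takes 0.05 s, during which the arm holds its last target.

## Working session

There is one attempt and no reset: what is moved stays moved. The work goes in short steps, Python scripts to look and compute and a shell command to move; the robot and the scene stay as the last step left them, time stands still between calls to the robot, and variables do not carry over. Pictures are saved under pics/ and viewed, and the job is handed in when it is done.

```bash
mkdir -p pics; ls
python3 - <<'E'
from plant import r
import cv2
for n in ("scene","top"):
    cv2.imwrite(f"pics/{n}0.png",r.camera(n)); i=r.camera_info(n); print(n,i)
o=r.get_obs()
print(o)
E
```

```text
pics
scene {'K': array([[603.07700501,   0.        , 319.6351661 ],
       [  0.        , 603.07700501, 245.79906591],
       [  0.        ,   0.        ,   1.        ]]), 'rvec': array([ 1.6731954 ,  1.60599917, -0.83274774]), 'tvec': array([ 0.09345769, -0.17005368,  1.99090755])}
top {'K': array([[445.19083752,   0.        , 320.22515269],
       [  0.        , 445.19083752, 239.35665318],
       [  0.        ,   0.        ,   1.        ]]), 'rvec': array([ 1.98114039, -2.2542974 ,  0.23716822]), 'tvec': array([-0.05675147,  0.57183085,  0.95489201])}
{'clock': 0.1, 'qpos': array([-1.27137656e+00,  3.53600053e-01,  1.63406936e+00, -2.68517930e-05,
        1.15517889e+00, -2.38269340e-03]), 'qvel': array([-0.00161751, -0.00165038, -0.00150294, -0.00153243,  0.00112584,
       -0.00191609]), 'effort': array([-1.37969051e-03, -6.06356192e+01, -3.42821610e+01,  1.60257684e-06,
        4.04766732e-03, -1.76688820e-05]), 'tcp_pos': array([ 0.18566215, -0.59637224,  0.2556194 ]), 'tool_rot': array([-1.5536281 ,  1.56954044,  1.88977787]), 'wrist_force': array([-0.17693046, -0.30858002,  0.47544969]), 'moment': array([ 0.05703171, -0.06081666, -0.03053429]), 'width': 1.0013727336429064}
```

View pics/scene0.png

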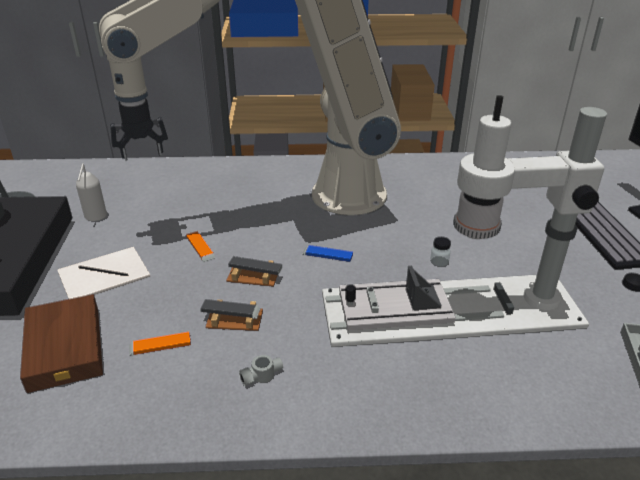

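View pics/top0.png

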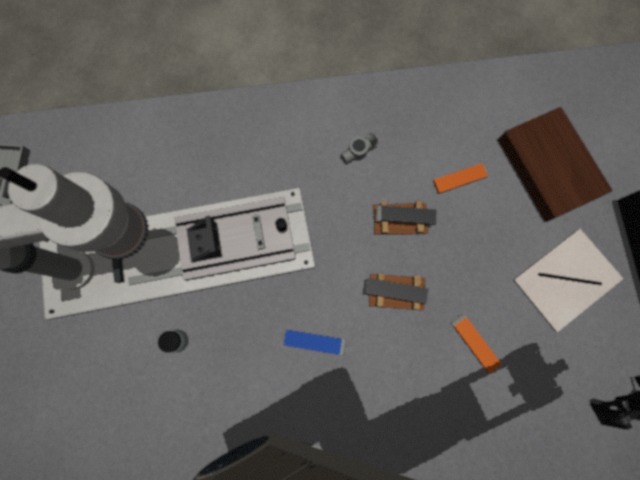

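```bash
cat > h.py <<'E'
import numpy as np,cv2
from plant import r
def cam(n):
    i=r.camera_info(n); R,_=cv2.Rodrigues(np.array(i["rvec"])); return i["K"],R,np.array(i["tvec"]).ravel()
def ray(n,uv,z):
    K,R,t=cam(n); d=R.T@np.linalg.solve(K,[uv[0],uv[1],1.]); c=-R.T@t
    return c+d*(z-c[2])/d[2]
def proj(n,p):
    K,R,t=cam(n); q=K@(R@np.asarray(p,float)+t); return q[:2]/q[2]
def tri(uvs,uvt):
    A=[]
    for n,uv in(("scene",uvs),("top",uvt)):
        K,R,t=cam(n);P=K@np.c_[R,t]; A+= [uv[0]*P[2]-P[0],uv[1]*P[2]-P[1]]
    v=np.linalg.svd(np.array(A))[2][-1]; return v[:3]/v[3]
def crop(img,x0,y0,x1,y1,s,name):
    cv2.imwrite(name,cv2.resize(img[y0:y1,x0:x1],None,fx=s,fy=s,interpolation=cv2.INTER_CUBIC))
E
python3 - <<'E'
import cv2,numpy as np
from h import *
s=cv2.imread("pics/scene0.png");t=cv2.imread("pics/top0.png")
a=cv2.resize(s[250:340,190:300],(440*800//440,None) if 0 else (400,327),interpolation=cv2.INTER_CUBIC)
b=cv2.resize(t[190:320,355:445],(400,578),interpolation=cv2.INTER_CUBIC)
c=np.zeros((578,800,3),np.uint8);c[:327,:400]=a;c[:,400:]=b
cv2.imwrite("pics/c1.png",c)
c=np.zeros((600,800,3),np.uint8)
a=cv2.resize(s[255:345,320:460],(800,514)[:2],interpolation=cv2.INTER_CUBIC)
cv2.imwrite("pics/c2.png",a)
crop(t,170,180,320,290,5,"pics/c3.png")
E
```

```text
(no output)
```

View pics/c1.png

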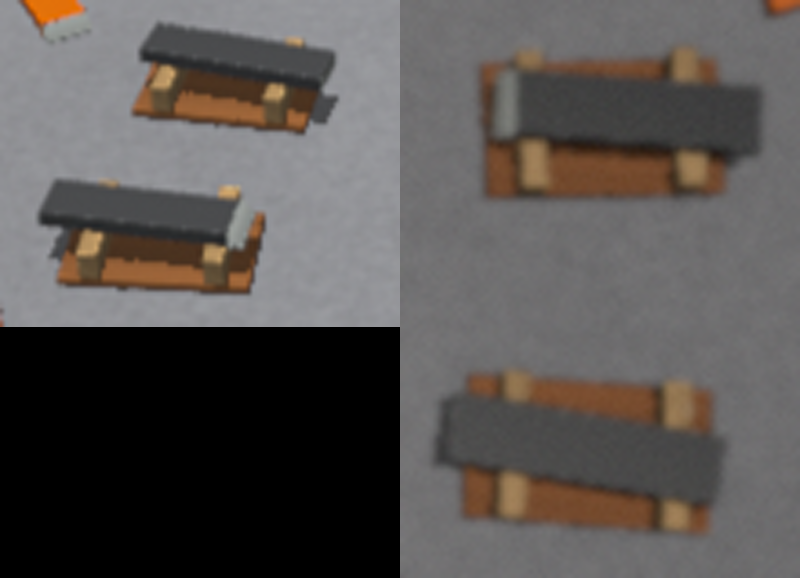

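View pics/c2.png

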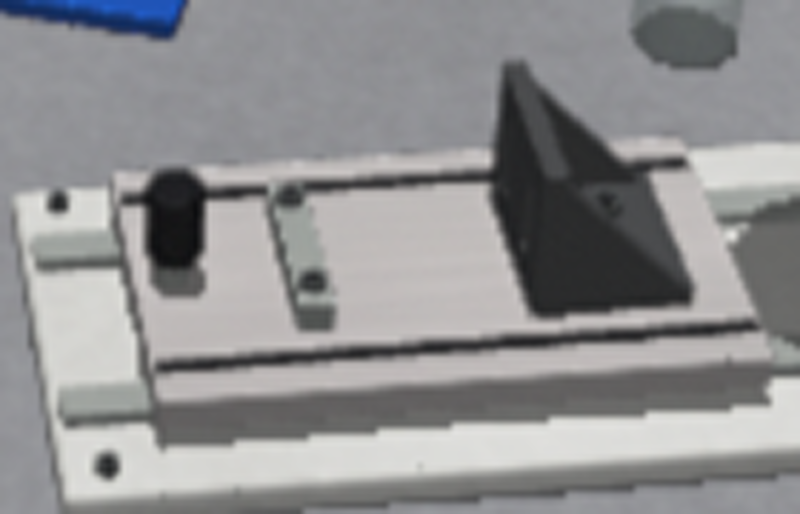

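View pics/c3.png

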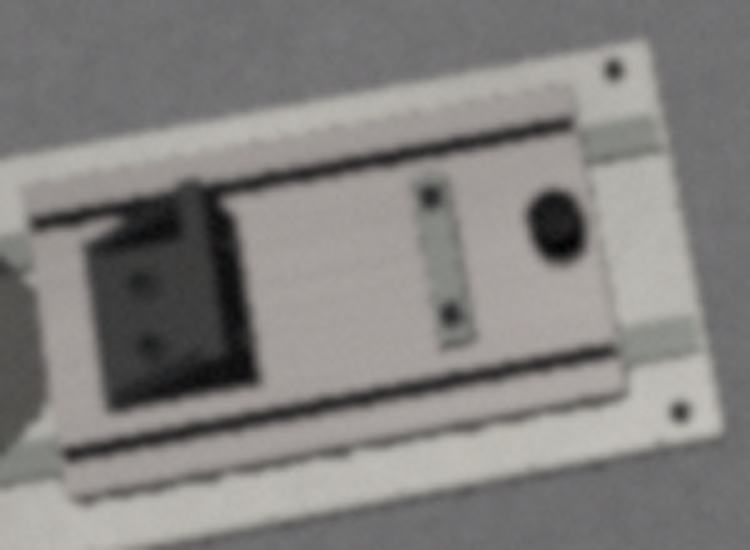

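The bevelled coupon is the one on the farther cradle: scene (232,309), top (406,215). It has a bright ground face at its +y end. The bar at scene (255,267), top (395,290) has plain square ends, and the blue and orange bars don't count. Next I'll measure it and the stage.

Run:
```python
from h import *
t=cv2.imread("pics/top0.png");s=cv2.imread("pics/scene0.png")
K,R,tt=cam("top");print("topcam",-R.T@tt, R[2]); K,R,tt=cam("scene");print("scenecam",-R.T@tt)
# coupon in top: dark grey, low saturation on brown cradle + bright bevel
hsv=cv2.cvtColor(t,cv2.COLOR_BGR2HSV)
print("px dark",t[215,410],t[215,400],"bevel",t[214,378],"wood",t[230,400],"rail",t[228,385],"bench",t[180,400],"shadowed",t[233,405])
roi=np.zeros(t.shape[:2],np.uint8); roi[200:228,368:442]=255
m=((t.max(2)<75)&(hsv[...,1]<60)).astype(np.uint8)*255&roi
m=cv2.morphologyEx(m,cv2.MORPH_OPEN,np.ones((3,3)))
c=max(cv2.findContours(m,0,1)[0],key=cv2.contourArea)
rc=cv2.minAreaRect(c);print(rc,cv2.contourArea(c))
bx=cv2.boxPoints(rc);print("box z=.042");[print(b,ray("top",b,.042)) for b in bx]
# stage dark slots, strip, knob
for name,th in(("dark",60),):
    d=(t.max(2)<th).astype(np.uint8); roi=np.zeros_like(d);roi[185:295,170:320]=1
    n,l,st,ce=cv2.connectedComponentsWithStats(d*roi)
    for i in range(1,n):
        if st[i,4]>12: print(st[i],ce[i])
```

```text
topcam [ 0.35588133 -0.0978527   1.05157184] [ 0.20113715 -0.03144607 -0.97905822]
scenecam [ 1.72008758 -0.16448587  1.00777407]
px dark [64 65 63] [67 67 68] bevel [113 117 117] wood [ 45  73 114] rail [ 86 124 157] bench [116 115 116] shadowed [ 53  72 103]
((408.0771179199219, 215.12327575683594), (53.53965377807617, 15.58491039276123), 5.85601282119751) 710.0
box z=.042
[380.65195 220.14377] [ 0.59072589 -0.27637633  0.042     ]
[382.24203 204.6402 ] [ 0.62744823 -0.28598392  0.042     ]
[435.5023  210.10278] [ 0.59829419 -0.40821595  0.042     ]
[433.9122  225.60635] [ 0.56185533 -0.39773255  0.042     ]
[177 205 105  56 850] [209.01882353 235.74705882]
[276 219  10  13  98] [280.87755102 224.8877551 ]
[184 252  97  19 120] [230.16666667 261.45      ]
```

```bash
cat > m.py <<'E'
from h import *
def bar(t,box,th,n,z):
    x0,y0,x1,y1=box
    g=cv2.resize(t[y0:y1,x0:x1,2],None,fx=8,fy=8,interpolation=cv2.INTER_CUBIC)
    m=(cv2.GaussianBlur(g,(0,0),4)<th).astype(np.uint8)
    m=cv2.morphologyEx(m,cv2.MORPH_OPEN,np.ones((41,41)))
    c=max(cv2.findContours(m,0,cv2.CHAIN_APPROX_NONE)[0],key=cv2.contourArea)[:,0,:].astype(float)
    px=(c+.5)/8-.5+[x0,y0]
    return np.array([ray(n,p,z)[:2] for p in px]),px
E
python3 - <<'E'
from m import *
t=cv2.imread("pics/top0.png")
w,px=bar(t,(366,196,446,234),92,"top",.042)
rc=cv2.minAreaRect(w.astype(np.float32)*1000);print(rc);print(cv2.boxPoints(rc))
# long sides by line fit
c=w.mean(0);d=np.linalg.svd(w-c)[2][0];d*=np.sign(d[1]);n=np.array([d[1],-d[0]])
u=(w-c)@d;v=(w-c)@n
for sg in(1,-1):
    k=(np.abs(u)<.045)&(v*sg>0); p=np.polyfit(u[k],v[k],1);print("side",sg,p, "std",np.std(v[k]-np.polyval(p,u[k])))
print("c",c,"d",d,"ang deg of x from +y",np.degrees(np.arctan2(-d[0],d[1])),"u range",u.min(),u.max())
for sg in(1,-1):
    k=(np.abs(v)<.01)&(u*sg>0);print("end",sg,u[k].mean(),u[k].std())
E
python3 - <<'E'
from m import *
t=cv2.imread("pics/top0.png");s=cv2.imread("pics/scene0.png")
crop(t,225,195,300,245,10,"pics/c4.png");crop(s,330,265,450,330,6,"pics/c5.png")
E
```

```text
((592.5401000976562, -342.5998840332031), (129.5718231201172, 45.617088317871094), 79.32718658447266)
[[ 558.12775 -402.0409 ]
 [ 602.95575 -410.4892 ]
 [ 626.95245 -283.15887]
 [ 582.12445 -274.71057]]
side 1 [0.00197281 0.02082765] std 0.0006954369988037754
side -1 [-0.04146229 -0.02188138] std 0.0017608656189655096
c [ 0.59331563 -0.34254691] d [0.19758647 0.98028546] ang deg of x from +y -11.395857878019763 u range -0.0649316958452266 0.06483407362629855
end 1 0.06397011840493845 0.00034426327890093585
end -1 -0.06479607317189173 8.26418772513733e-05
```

View pics/c4.png

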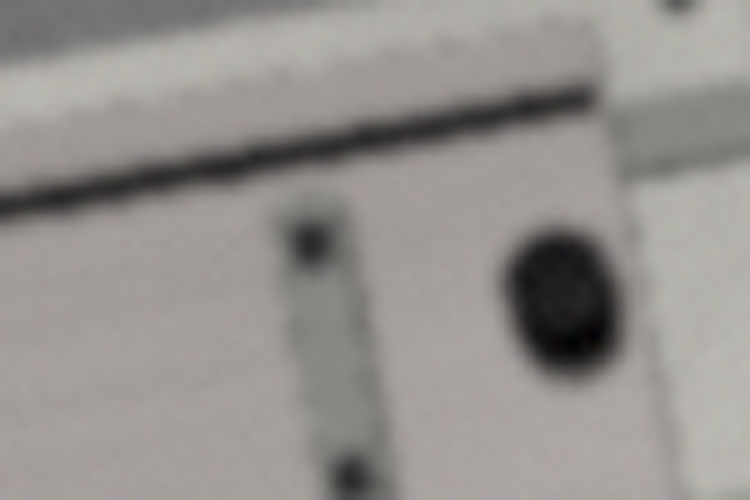

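View pics/c5.png

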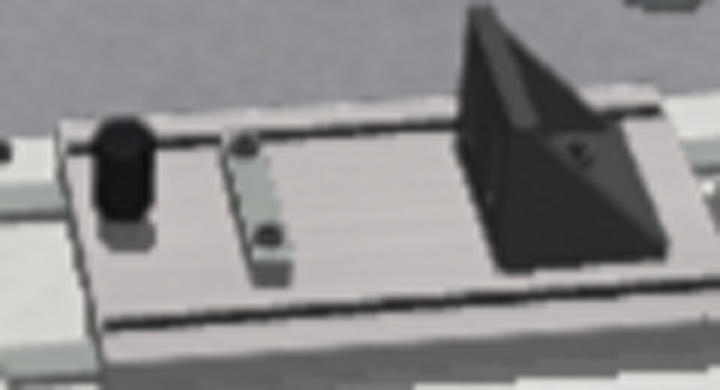

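```bash
cat > st.py <<'E'
from m import *
def line(pts):
    c=pts.mean(0);d=np.linalg.svd(pts-c)[2][0]
    for _ in range(3):
        n=np.array([-d[1],d[0]]);k=abs((pts-c)@n)<.0025
        c=pts[k].mean(0);d=np.linalg.svd(pts[k]-c)[2][0]
    return c,d*np.sign(d[1]),k.sum()
def slots(n,img,rois,th=105):
    out=[]
    for x0,y0,x1,y1 in rois:
        g=img[...,1].astype(float)
        P=[]
        for x in range(x0,x1):
            # roi follows: darkness centroid about min
            col=g[y0:y1,x]; j=int(col.argmin())
            if col[j]<th and 2<=j<len(col)-3:
                w=np.clip(np.median(col)-col[j-2:j+3],0,None);P.append(ray(n,(x,y0+j+((np.arange(-2,3)*w).sum()/w.sum())),.045)[:2])
        out.append(line(np.array(P)))
    return out
E
python3 - <<'E'
from st import *
t=cv2.imread("pics/top0.png");s=cv2.imread("pics/scene0.png")
print("top slots");L=slots("top",t,[(222,198,282,216),(190,247,290,274)])
for l in L:print(l,np.degrees(np.arctan2(-l[1][0],l[1][1])))
print("scene slots");S=slots("scene",s,[(378,278,402,292),(350,306,450,326)])
for l in S:print(l,np.degrees(np.arctan2(-l[1][0],l[1][1])))
# strip colour
for n,i,z,(x0,y0,x1,y1) in(("top",t,.061,(248,208,272,256)),("scene",s,.061,(360,282,386,318))):
    d=i[...,1].astype(int)-i[...,2]
    g=cv2.resize(d[y0:y1,x0:x1].astype(np.float32),None,fx=8,fy=8,interpolation=cv2.INTER_CUBIC)
    m=(cv2.GaussianBlur(g,(0,0),5)>0).astype(np.uint8);m=cv2.morphologyEx(m,cv2.MORPH_CLOSE,np.ones((49,49)))
    m=cv2.morphologyEx(m,cv2.MORPH_OPEN,np.ones((17,17)))
    c=max(cv2.findContours(m,0,1)[0],key=cv2.contourArea)
    px=(c[:,0]+.5)/8-.5+[x0,y0]
    W=np.array([ray(n,p,z)[:2] for p in px],np.float32)*1000
    rc=cv2.minAreaRect(W);print(n,"strip",rc,px.min(0),px.max(0));print(cv2.boxPoints(rc).round(1))
# knob
for n,i,(x0,y0,x1,y1) in(("top",t,(270,212,295,240)),("scene",s,(340,282,362,310))):
    m=(i[y0:y1,x0:x1].max(2)<60).astype(np.uint8);c=max(cv2.findContours(m,0,1)[0],key=cv2.contourArea)
    b=cv2.boundingRect(c);print(n,"knob",b,x0,y0,cv2.minAreaRect(c))
E
```

```text
top slots
(array([ 0.65348643, -0.00101921]), array([-0.0659219 ,  0.99782479]), np.int64(42)) 3.7797878341696336
(array([0.54116749, 0.02916106]), array([-0.06612342,  0.99781145]), np.int64(72)) 3.7913594369981425
scene slots
(array([0.53959545, 0.06125645]), array([-0.06331831,  0.99799338]), np.int64(24)) 3.6303004475395713
(array([0.65107799, 0.04509136]), array([-0.06072109,  0.99815477]), np.int64(72)) 3.4812035170284243
top strip ((596.4572143554688, 8.168325424194336), (79.28225708007812, 14.455007553100586), 4.162109851837158) [253.3125 214.8125] [262.8125 247.9375]
[[556.4  12.5]
 [557.4  -1.9]
 [636.5   3.8]
 [635.5  18.3]]
scene strip ((596.1150512695312, 2.0232057571411133), (35.68473434448242, 116.7718276977539), 89.89697265625) [359.5625 281.5625] [378.0625 312.1875]
[[537.7 -15.7]
 [654.5 -15.9]
 [654.5  19.8]
 [537.8  20. ]]
top knob (6, 7, 10, 13) 270 212 ((10.900001525878906, 12.800000190734863), (12.074766159057617, 8.944271087646484), 63.43495178222656)
scene knob (5, 3, 11, 17) 340 282 ((10.0, 11.0), (16.0, 10.0), 90.0)
```

Run:
```python
from st import *
t=cv2.imread("pics/top0.png");s=cv2.imread("pics/scene0.png")
print("knob top view",ray("top",(280.4,222.8),.097)," scene",ray("scene",(350.6,287.6),.097))
yd=np.array([-.065,.998]);xd=np.array([.998,.065])
sf=np.array([.5969,.0162])
print("pred knob",sf-.063*yd)
for sx in(-.04,0,.04):
    for nm,f,z in(("rest",.0835,.12),("foot",0,.045),("striptop",0,.061),("knob",-.063,.097)):
        p=np.r_[sf+f*yd+sx*xd,z];print(nm,sx,proj("scene",p).round(1),proj("top",p).round(1))
b=cv2.resize(t[195:275,175:295],None,fx=6,fy=6,interpolation=cv2.INTER_CUBIC)
b2=cv2.resize(s[260:325,335:455],None,fx=6,fy=6,interpolation=cv2.INTER_CUBIC)
for f,z in((.0835,.12),(0,.061),(-.063,.097),(0,.045)):
  for sx in(-.04,0,.04):
    p=np.r_[sf+f*yd+sx*xd,z]
    q=(proj("top",p)-[175,195]+.5)*6;cv2.drawMarker(b,tuple(q.astype(int)),(0,0,255),0,9)
    q=(proj("scene",p)-[335,260]+.5)*6;cv2.drawMarker(b2,tuple(q.astype(int)),(0,0,255),0,9)
cv2.imwrite("pics/c6.png",b);cv2.imwrite("pics/c7.png",b2)
# scene coupon
w,px=bar(s,(195,295,270,325),75,"scene",.042)
rc=cv2.minAreaRect(w.astype(np.float32)*1000);print(rc)
c=np.array([.597,-.3386]);d=np.array([.1994,.9799]);n=np.array([d[1],-d[0]])
v=(w-c)@n;u=(w-c)@d
k=(abs(u)<.045)&(v<0);p=np.polyfit(u[k],v[k],1);print("scene back side",p,np.std(v[k]-np.polyval(p,u[k])),"u",u.min(),u.max())
```

```text
knob top view [ 0.60021783 -0.04618949  0.097     ]  scene [ 0.60479118 -0.04444804  0.097     ]
pred knob [ 0.600995 -0.046674]
rest -0.04 [406.7 265. ] [215.  250.6]
foot -0.04 [371.5 291.1] [258.5 249.6]
striptop -0.04 [371.8 286.1] [257.5 248.3]
knob -0.04 [347.1 276.4] [283.8 239.9]
rest 0 [410.5 275. ] [212.3 232.6]
foot 0 [374.4 301.4] [255.6 232.9]
striptop 0 [374.7 296.4] [254.6 231.4]
knob 0 [349.5 286.6] [280.6 222.4]
rest 0.04 [414.4 285.5] [209.6 214.9]
foot 0.04 [377.4 312.2] [252.8 216.5]
striptop 0.04 [377.8 307.2] [251.8 214.7]
knob 0.04 [352.  297.4] [277.4 205.3]Traceback (most recent call last):
  File "<stdin>", line 19, in <module>
  File "m.py", line 9, in bar
    return np.array([ray(n,p,z)[:2] for p in px]),px
                     ~~~^^^^^^^
  File "h.py", line 6, in ray
    K,R,t=cam(n); d=R.T@np.linalg.solve(K,[uv[0],uv[1],1.]); c=-R.T@t
          ~~~^^^
  File "h.py", line 4, in cam
    i=r.camera_info(n); R,_=cv2.Rodrigues(np.array(i["rvec"])); return i["K"],R,np.array(i["tvec"]).ravel()
ValueError: time passes only in moves, steps and waits
```

View pics/c6.png

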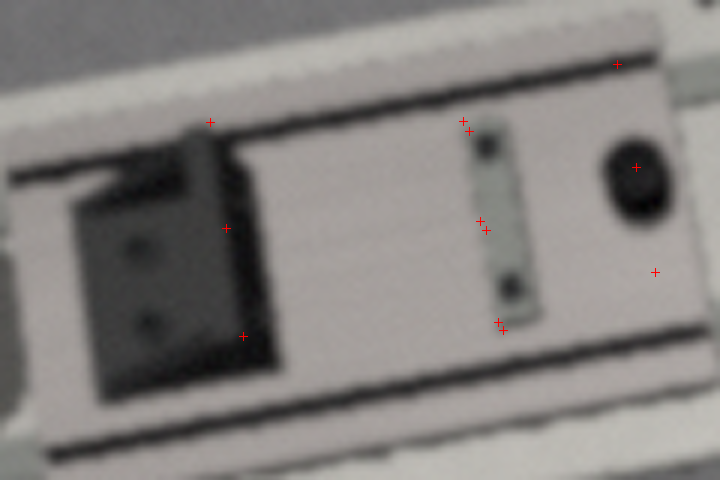

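View pics/c7.png

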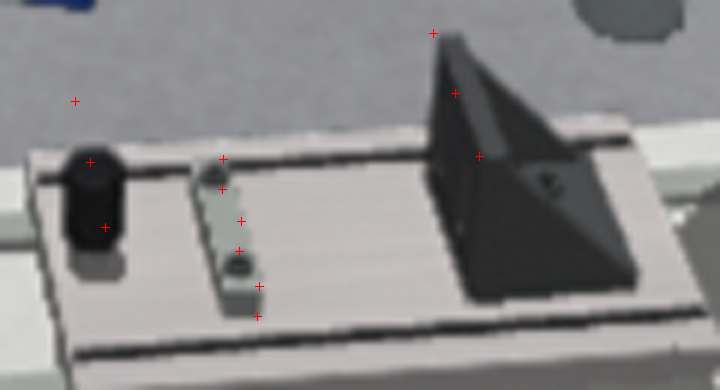

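```bash
python3 - <<'E'
s=open('h.py').read()
s=s.replace('''def cam(n):
    i=r.camera_info(n); R,_=cv2.Rodrigues(np.array(i["rvec"])); return i["K"],R,np.array(i["tvec"]).ravel()''','''import os,pickle
_C={}
def cam(n):
    if n not in _C:
        f=f"cam_{n}.pkl"
        if not os.path.exists(f): pickle.dump(r.camera_info(n),open(f,"wb"))
        i=pickle.load(open(f,"rb")); R,_=cv2.Rodrigues(np.array(i["rvec"])); _C[n]=(i["K"],R,np.array(i["tvec"]).ravel())
    return _C[n]''')
open('h.py','w').write(s)
E
python3 - <<'E'
from st import *
t=cv2.imread("pics/top0.png");s=cv2.imread("pics/scene0.png")
a=s[260:320,395:455];a=(255*(np.clip(a/110.,0,1))**.6).astype(np.uint8)
b=t[205:270,180:230];b=(255*(np.clip(b/140.,0,1))**.7).astype(np.uint8)
c=np.zeros((600,800,3),np.uint8);A=cv2.resize(a,(430,430),interpolation=2);B=cv2.resize(b,(370,481),interpolation=2)
c[:430,:430]=A;c[:481,430:]=B;cv2.imwrite("pics/c8.png",c)
w,px=bar(s,(195,295,270,325),75,"scene",.042)
rc=cv2.minAreaRect(w.astype(np.float32)*1000);print(rc)
c=np.array([.597,-.3386]);d=np.array([.1994,.9799]);n=np.array([d[1],-d[0]])
v=(w-c)@n;u=(w-c)@d
k=(abs(u)<.045)&(v<0);p=np.polyfit(u[k],v[k],1);print("scene back side",p,np.std(v[k]-np.polyval(p,u[k])),"u",u.min(),u.max())
E
```

```text
((624.507080078125, -329.4452819824219), (66.66456604003906, 23.861736297607422), 79.88265991210938)Traceback (most recent call last):
  File "<stdin>", line 11, in <module>
    raise TypeError("expected non-empty vector for x")
TypeError: expected non-empty vector for x
```

View pics/c8.png

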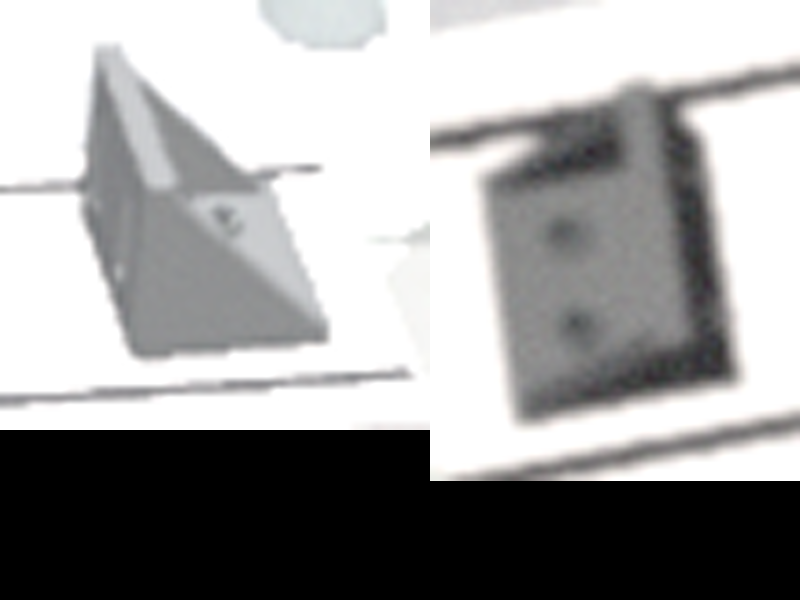

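Run:
```python
from h import *
P=np.array([ray("scene",p,.042)[:2] for p in[(204.6,299.6),(200.5,307.8),(256.9,303.1),(252.2,314.1)]]);print(P.round(4))
f=(P[0]+P[1])/2;b=(P[2]+P[3])/2;d=(b-f);L=np.linalg.norm(d);d/=L;print(L,d,"centre",f+d*.07)
o=r.get_obs();rp=o["tool_rot"];
from scipy.spatial.transform import Rotation as Ro
M=Ro.from_euler("xyz",rp).as_matrix();print(M.round(4));np.save("M0.npy",M);print(o["tcp_pos"],o["clock"])
```

```text
[[ 0.5694 -0.4011]
 [ 0.5998 -0.4075]
 [ 0.5879 -0.2715]
 [ 0.6279 -0.281 ]]
0.13009217117245042 [0.17895411 0.98385742] centre [ 0.5971568  -0.33539493]
[[-4.000e-04  2.973e-01 -9.548e-01]
 [ 1.200e-03 -9.548e-01 -2.973e-01]
 [-1.000e+00 -1.300e-03  0.000e+00]]
[ 0.18566215 -0.59637224  0.2556194 ] 0.1
```

```bash
python3 -m handwheel '{"gripper":[8.54,8.54,8.54,8.54,8.54,8.54,8.54,8.54,8.54,8.54],"linear":[[1.3,-1.28,-4.7],[2.6,-2.56,-9.4],[3.9,-3.85,-14.1],[5.2,-5.1,-18.9],[6.5,-6.4,-23.6],[7.8,-7.7,-28.3],[9.1,-9,-33],[10.4,-10.3,-37.7],[11.7,-11.5,-42.4],[12,-12.8,-47.1]],"spin":[-6.2,-12.3,-18.5,-24.7,-30.8,-37,-43.2,-49.4,-55.5,-61.7]}' 40
```

```text
clock: 0.93
tcp_pos: [0.5265, -0.378, 0.1504]
tool_rot: [-2.278, 1.568, 2.247]
wrist_force: [0.7, -0.2, -0.0]
width: 0.998
```

```bash
python3 -m handwheel '{"gripper":[8.54,8.54],"linear":[[0,0,0],[0,0,0]],"spin":[0,0]}'
cat > g.py <<'E'
from h import *
from scipy.spatial.transform import Rotation as Ro
import sys
def M(): 
    o=r.get_obs();return o,Ro.from_euler("xyz",o["tool_rot"]).as_matrix()
def togo(p,yang):
    o,m=M(); d=m.T@(np.array(p)-o["tcp_pos"])*100
    a=np.degrees(np.arctan2(m[1,1],m[0,1]));s=(a-yang+180)%360-180
    print("tcp",o["tcp_pos"].round(4),"yang",a.round(2),"F",o["wrist_force"].round(2),"w",round(float(o["width"])*8.54,2),"t",o["clock"],"q",np.round(o["qpos"],2))
    print("linear cm",d.round(2),"spin",round(s,2))
if __name__=="__main__":
    a=[float(v) for v in sys.argv[1:]];togo(a[:3],a[3])
E
python3 g.py .5976 -.334 .043 -11
```

```text
clock: 1.1
tcp_pos: [0.5277, -0.3759, 0.1491]
tool_rot: [-2.18, 1.566, 2.349]
wrist_force: [-0.0, -0.2, 1.0]
width: 1.0
tcp [ 0.5277 -0.3759  0.1491] yang -10.5 F [-0.02 -0.22  0.99] w 8.54 t 1.1 q [-0.62  0.5   1.67  0.    0.98 -0.44]
linear cm [10.6   6.15 -5.37] spin 0.5
```

```bash
python3 -m handwheel '{"gripper":[8.54,8.54,8.54,8.54,8.54],"linear":[[1,1.5,-1.3],[2,3.5,-3],[3,5.2,-4.5],[3.5,6.15,-5.37],[3.5,6.15,-5.37]],"spin":[0.5,0.5,0.5,0.5,0.5]}'; python3 g.py .5976 -.334 .043 -11
python3 - <<'E'
from h import *
s=r.camera("scene");crop(s,180,210,300,340,4,"pics/d1.png")
t=r.camera("top");crop(t,340,180,460,260,5,"pics/d2.png")
E
```

```text
clock: 1.52
tcp_pos: [0.5983, -0.3335, 0.1128]
tool_rot: [-2.133, 1.565, 2.387]
wrist_force: [-0.0, -0.6, -0.3]
width: 1.005
tcp [ 0.5983 -0.3335  0.1128] yang -11.0 F [-0.03 -0.63 -0.33] w 8.58 t 1.5167 q [-0.51  0.59  1.6   0.    0.96 -0.32]
linear cm [ 6.98 -0.02  0.09] spin -0.0
```

View pics/d1.png

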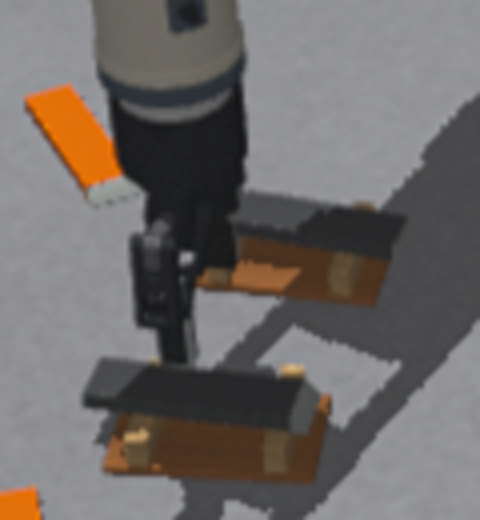

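View pics/d2.png

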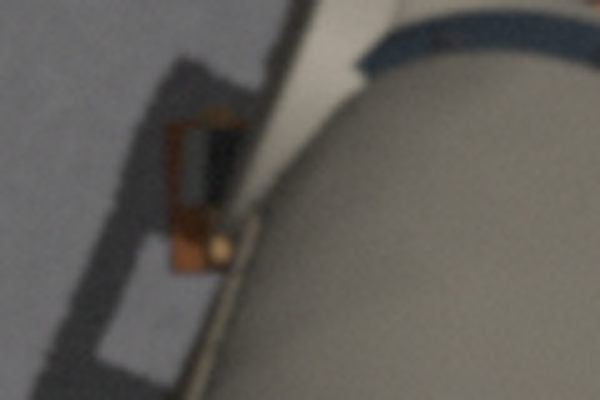

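Run:
```python
from h import *
for p in([.5976,-.334,.1],[.5976,-.334,.042],[.652,-.345,.095],[.652,-.345,.036]):print((proj("scene",p)-[180,210])*4)
```

```text
[195.6966406  311.40476574]
[203.9366029  385.51745158]
[169.59436004 378.25781916]
[178.84148619 454.24088874]
```

```bash
python3 -m handwheel '{"gripper":[8.54,8.54,8.54,8.54,8.54,8.54],"linear":[[1.2,0,0],[3.2,0,0],[5.2,0,0],[6.4,0,0],[6.95,0,0],[6.95,0,0]],"spin":[0,0,0,0,0,0]}' && python3 -m handwheel '{"gripper":[6,4,3,3,3,3,3,3],"linear":[[0,0,0],[0,0,0],[0,0,0],[0,0,0],[0,0,0],[0,0,0],[0,0,0],[0,0,0]],"spin":[0,0,0,0,0,0,0,0]}' 45; python3 g.py .5976 -.334 .043 -11
```

```text
clock: 2.12
tcp_pos: [0.5953, -0.3347, 0.043]
tool_rot: [-1.973, 1.563, 2.546]
wrist_force: [0.1, -0.2, 0.2]
width: 0.998
clock: 2.78
tcp_pos: [0.5962, -0.3351, 0.0442]
tool_rot: [-2.008, 1.565, 2.511]
wrist_force: [0.4, 0.3, 5.7]
width: 0.416
tcp [ 0.5962 -0.3351  0.0442] yang -11.07 F [0.4  0.35 5.74] w 3.55 t 2.7833 q [-0.51  0.68  1.62  0.    0.84 -0.32]
linear cm [ 0.12  0.12 -0.14] spin -0.07
```

```bash
python3 -m handwheel '{"gripper":[3,3,3,3,3,3,3,3],"linear":[[-0.3,0,0],[-1.5,0,0],[-4,0,0],[-7,0,0],[-10.5,0,0],[-13.5,0,0],[-15.5,0,0],[-15.8,0,0]],"spin":[0,0,0,0,0,0,0,0]}' ; python3 g.py .5932 .0736 .2 3.75
```

```text
clock: 3.45
tcp_pos: [0.5986, -0.3365, 0.2076]
tool_rot: [1.721, 1.569, -0.043]
wrist_force: [2.1, -0.2, -4.2]
width: 0.416
tcp [ 0.5986 -0.3365  0.2076] yang -11.07 F [ 2.08 -0.24 -4.17] w 3.55 t 3.45 q [-0.51  0.49  1.53  0.    1.11 -0.32]
linear cm [  0.75  -8.4  -40.15] spin -14.82
```

```bash
python3 -m handwheel '{"gripper":[3,3,3,3,3,3,3,3,3,3],"linear":[[0,-0.15,-0.7],[0,-0.5,-2.5],[0,-1.1,-5],[0,-1.7,-8],[0,-2.4,-11.5],[0,-3.1,-15],[0,-3.9,-18.5],[0,-4.5,-21.5],[0,-4.9,-23.5],[0,-5.05,-24.2]],"spin":[-0.5,-1.5,-3,-4.5,-6,-8,-10,-12,-13.5,-14.8]}' ; python3 g.py .5932 .0736 .2 3.75
```

```text
clock: 4.28
tcp_pos: [0.5934, -0.0849, 0.2054]
tool_rot: [-2.224, 1.567, 2.558]
wrist_force: [-0.7, -0.3, -4.7]
width: 0.414
tcp [ 0.5934 -0.0849  0.2054] yang 4.01 F [-0.71 -0.26 -4.73] w 3.53 t 4.2833 q [-0.15  0.37  1.74  0.    1.04 -0.22]
linear cm [  0.57   1.09 -15.81] spin 0.26
```

```bash
python3 -m handwheel '{"gripper":[3,3,3,3,3,3,3,3,3,3],"linear":[[0,0.05,-0.7],[0.1,0.2,-2.5],[0.2,0.4,-5],[0.3,0.6,-8],[0.4,0.8,-11],[0.5,0.95,-13.2],[0.5,1.05,-14.8],[0.5,1.09,-15.6],[0.5,1.09,-15.8],[0.5,1.09,-15.8]],"spin":[0,0,0,0.1,0.1,0.2,0.2,0.26,0.26,0.26]}' ; python3 g.py .5932 .0736 .2 3.75
python3 - <<'E'
from h import *
s=r.camera("scene");crop(s,320,210,470,330,5,"pics/e1.png")
t=r.camera("top");crop(t,170,180,320,290,5,"pics/e2.png")
cv2.imwrite("pics/e_s.png",s);cv2.imwrite("pics/e_t.png",t)
E
```

```text
clock: 5.12
tcp_pos: [0.5928, 0.0734, 0.2001]
tool_rot: [-1.992, 1.567, 2.787]
wrist_force: [0.8, -0.3, -5.1]
width: 0.413
tcp [0.5928 0.0734 0.2001] yang 3.78 F [ 0.83 -0.29 -5.09] w 3.52 t 5.1167 q [0.12 0.37 1.74 0.   1.03 0.05]
linear cm [ 0.01  0.04 -0.02] spin 0.03
```

View pics/e1.png

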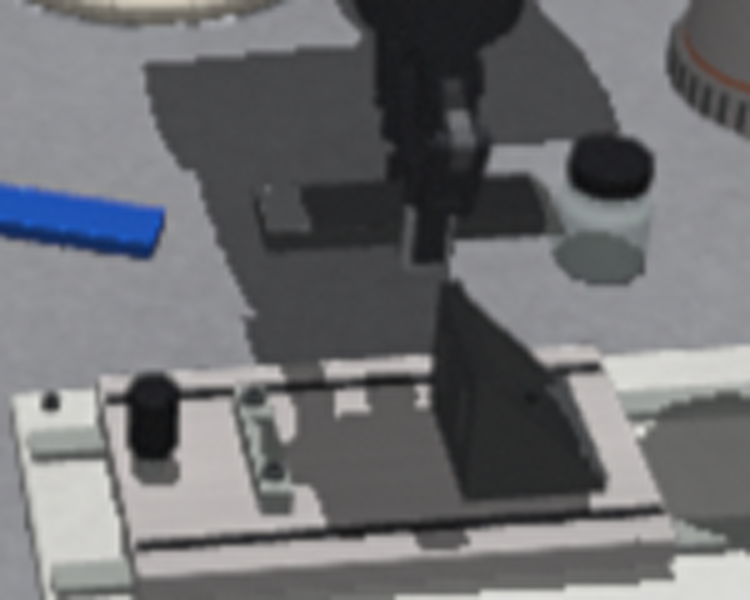

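View pics/e2.png

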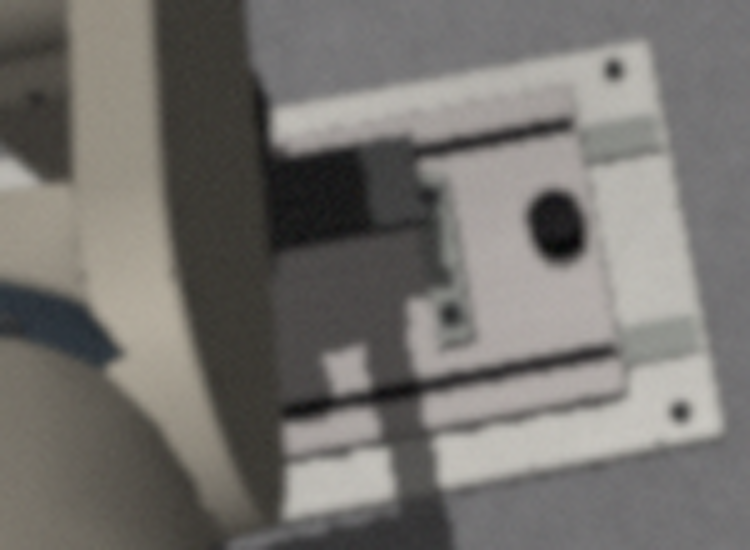

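Run:
```python
from st import *
t=cv2.imread("pics/e_t.png");s=cv2.imread("pics/e_s.png")
o=r.get_obs()["tcp_pos"];yd=np.array([-.066,.998]);xd=np.array([.998,.066])
for a in(-.073,-.070):
  for sx in(-.018,.018):
    p=np.r_[o[:2]+a*yd+sx*xd,.198];print("foot corner top",a,sx,(proj("top",p)-[170,180]+.4)*5,"scene",(proj("scene",p)-[320,210]+.4)*5)
a=t[195:245,225:275];a=(255*np.clip(a/170.,0,1)**.7).astype(np.uint8)
cv2.imwrite("pics/e3.png",cv2.resize(a,None,fx=11,fy=11,interpolation=2))
```

```text
foot corner top -0.073 -0.018 [425.93390753 218.22864859] scene [249.0982417  185.06140972]
foot corner top -0.073 0.018 [410.99295656 131.8676164 ] scene [262.84998285 230.40883231]
foot corner top -0.07 -0.018 [418.41822521 219.65493477] scene [255.46160055 184.6647485 ]
foot corner top -0.07 0.018 [403.53576398 133.26929592] scene [269.34622501 229.99505675]
```

View pics/e3.png

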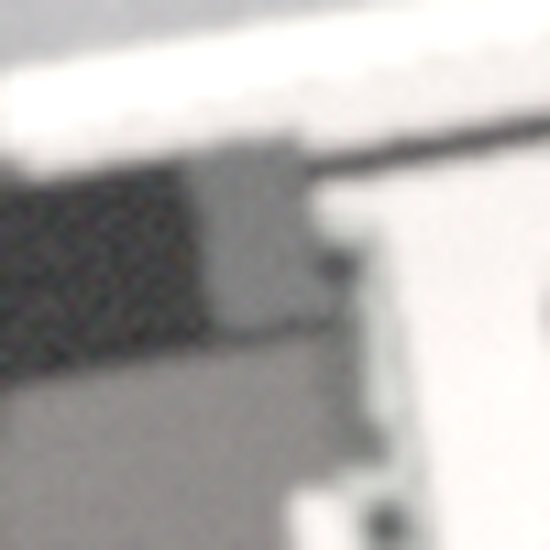

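```bash
python3 -m handwheel '{"gripper":[3,3,3,3,3,3,3],"linear":[[0.5,0,0],[2,0.05,0],[3.8,0.1,0],[5.4,0.13,0],[6.1,0.13,0],[6.25,0.13,0],[6.25,0.13,0]],"spin":[0,0,0,0,0,0,0]}' 30 ; python3 g.py .5940 .0736 .1342 3.77
```

```text
clock: 5.8
tcp_pos: [0.594, 0.0722, 0.1376]
tool_rot: [-1.921, 1.566, 2.856]
wrist_force: [0.1, 0.5, -3.9]
width: 0.414
tcp [0.594  0.0722 0.1376] yang 3.68 F [ 0.13  0.52 -3.86] w 3.53 t 5.8 q [0.12 0.45 1.79 0.   0.91 0.05]
linear cm [ 0.34  0.01 -0.14] spin -0.09
```

```bash
python3 -m handwheel '{"gripper":[3,3,3,3,3,3,3,3,3,3],"linear":[[0.15,0,-0.05],[0.3,0,-0.1],[0.45,0,-0.1],[0.6,0,-0.1],[0.75,0,-0.1],[0.9,0,-0.1],[1.05,0,-0.1],[1.2,0,-0.1],[1.27,0,-0.1],[1.27,0,-0.1]],"spin":[0,0,0,0,0,0,0,0,0,0]}' 22 ; python3 g.py .5940 .0736 .114 3.77
python3 - <<'E'
from h import *
s=r.camera("scene");crop(s,330,220,450,320,6,"pics/f1.png")
E
```

```text
clock: 6.63
tcp_pos: [0.5949, 0.073, 0.1268]
tool_rot: [-2.226, 1.569, 2.551]
wrist_force: [-2.7, -2.1, 8.8]
width: 0.414
tcp [0.5949 0.073  0.1268] yang 3.68 F [-2.65 -2.1   8.83] w 3.53 t 6.6333 q [0.12 0.46 1.79 0.   0.89 0.05]
linear cm [ 1.28 -0.08 -0.06] spin -0.09
```

View pics/f1.png

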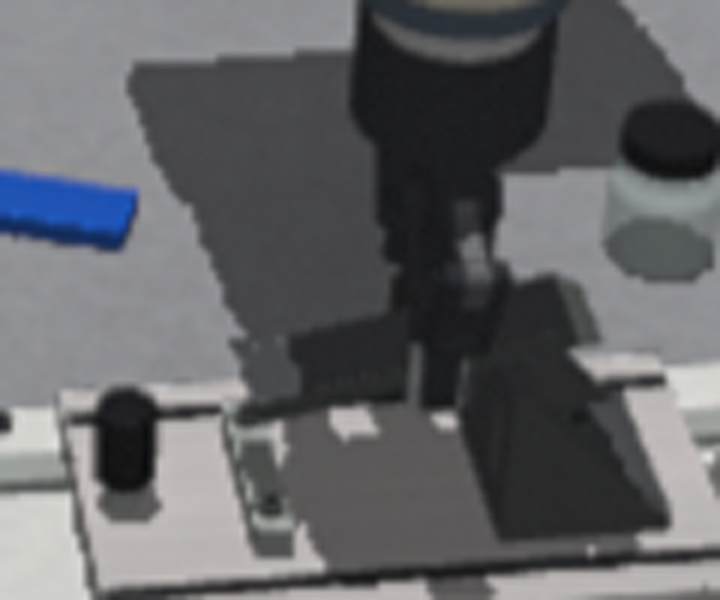

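```bash
python3 -m handwheel '{"gripper":[3,3,3,3,3,3,3,3,3,3],"linear":[[0.15,0,-0.03],[0.3,0,-0.07],[0.45,0,-0.12],[0.6,0,-0.17],[0.75,0,-0.23],[0.9,0,-0.29],[1.05,0,-0.35],[1.18,0,-0.4],[1.28,0,-0.45],[1.28,0,-0.45]],"spin":[0,0,0,0,0,0,0,0,0,0]}' 22 ; python3 g.py .5940 .077 .113 3.77
python3 - <<'E'
from h import *
s=r.camera("scene");crop(s,330,220,450,320,6,"pics/f2.png")
t=r.camera("top");crop(t,190,190,310,270,6,"pics/f3.png")
E
```

```text
clock: 7.52
tcp_pos: [0.5949, 0.0774, 0.1159]
tool_rot: [-2.729, 1.57, 2.048]
wrist_force: [-6.4, -2.7, 12.3]
width: 0.415
tcp [0.5949 0.0774 0.1159] yang 3.7 F [-6.42 -2.73 12.27] w 3.55 t 7.5167 q [0.13 0.48 1.8  0.   0.87 0.06]
linear cm [ 0.29 -0.1   0.04] spin -0.07
```

View pics/f2.png

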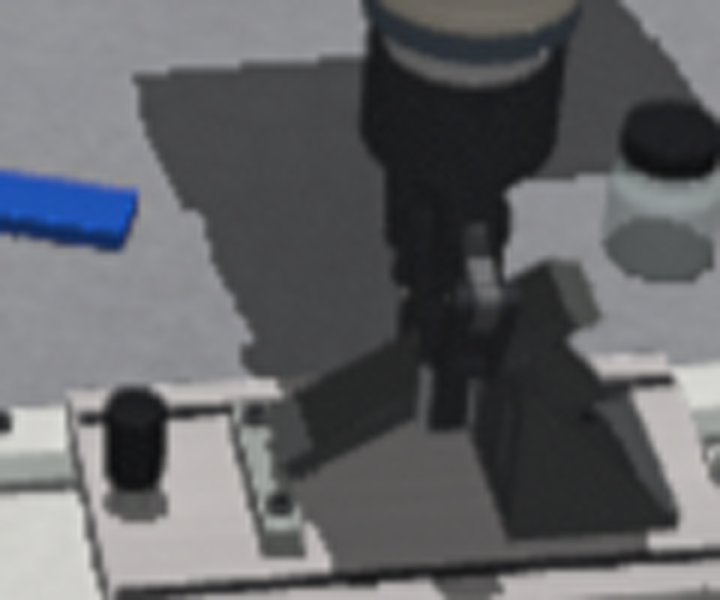

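View pics/f3.png

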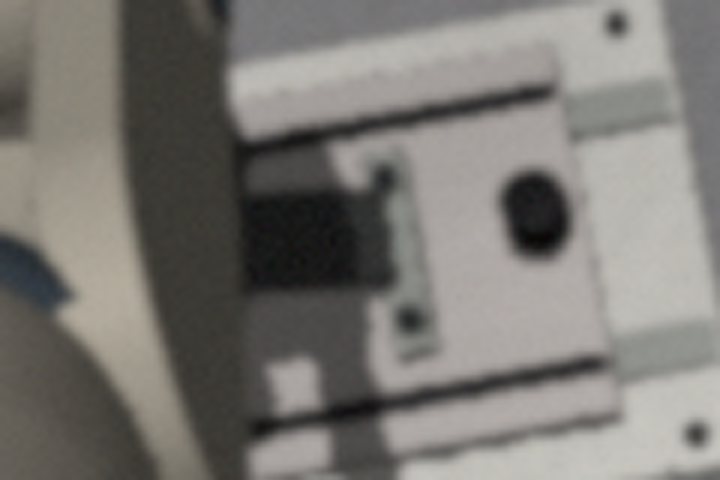

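```bash
cat > strip.py <<'E'
from st import *
def knob(n,i,g):
    x0,y0=int(g[0])-14,int(g[1])-14
    a=cv2.resize(i[y0:y0+30,x0:x0+28].max(2).astype(np.float32),None,fx=8,fy=8,interpolation=2)
    m=(a<80).astype(np.uint8);k,l,st,ce=cv2.connectedComponentsWithStats(m)
    j=1+st[1:,4].argmax();return (ce[j]+.5)/8-.5+[x0,y0],st[j,4]/64
if __name__=="__main__":
    import sys
    t0=cv2.imread("pics/top0.png");s0=cv2.imread("pics/scene0.png")
    t1=r.camera("top");s1=r.camera("scene")
    for n,a,b,g in(("top",t0,t1,(281,225)),("scene",s0,s1,(350.5,293))):
        p,A=knob(n,a,g);q,B=knob(n,b,g);P=ray(n,p,.08);Q=ray(n,q,.08);print(n,p,q,A,B,"shift mm",((Q-P)*1000).round(1))
E
python3 strip.py; python3 -c "
from plant import r
o=r.get_obs();print(o['wrist_force'],o['moment'],o['clock'])"
```

```text
top [280.95579228 224.83645614] [278.87969538 225.25409809] 118.625 117.71875 shift mm [-0.4  4.7  0. ]
scene [350.49811167 292.98609599] [352.2035161  292.96039734] 179.453125 178.53125 shift mm [0.1 4.1 0. ]
[-5.73302544 -2.47946751 12.79174355] [0.07671227 0.9092716  0.18403092] 7.7167
```

```bash
python3 -m handwheel '{"gripper":[3,3,3,3,3,3,3,3],"linear":[[0.15,0,-0.03],[0.25,0,-0.06],[0.35,0,-0.1],[0.45,0,-0.14],[0.5,0,-0.18],[0.55,0,-0.21],[0.6,0,-0.23],[0.6,0,-0.23]],"spin":[0,0,0,0,0,0,0,0]}' 20 ; python3 g.py .5945 .080 .113 3.77; python3 strip.py
python3 - <<'E'
from h import *
s=r.camera("scene");crop(s,350,230,440,310,8,"pics/f4.png")
E
```

```text
clock: 8.38
tcp_pos: [0.5958, 0.0797, 0.1124]
tool_rot: [2.004, 1.568, 0.498]
wrist_force: [-4.4, -3.1, 14.9]
width: 0.408
tcp [0.5958 0.0797 0.1124] yang 3.71 F [-4.43 -3.07 14.88] w 3.48 t 8.3833 q [0.13 0.48 1.8  0.   0.86 0.06]
linear cm [-0.06 -0.13 -0.04] spin -0.06
top [280.95579228 224.83645614] [277.94789068 225.44895765] 118.625 118.984375 shift mm [-0.5  6.8  0. ]
scene [350.49811167 292.98609599] [353.01780578 292.93491128] 179.453125 176.546875 shift mm [0.1 6.1 0. ]
```

View pics/f4.png

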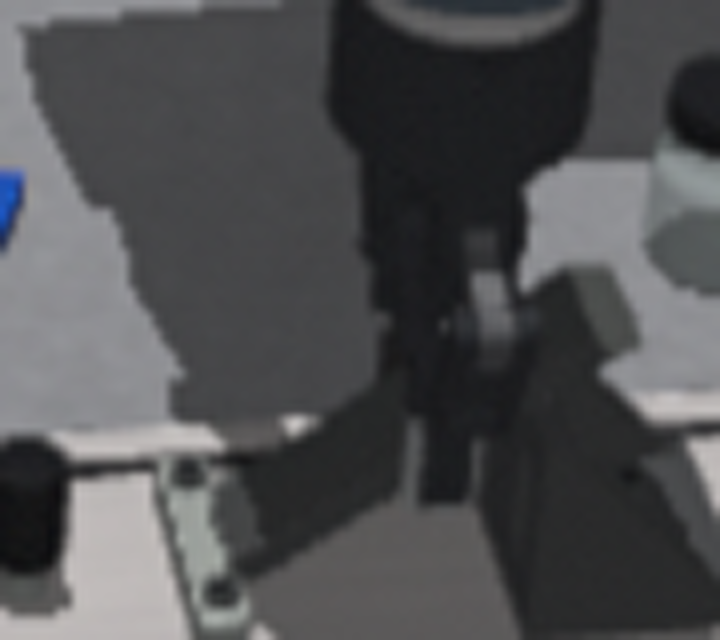

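```bash
python3 -m handwheel '{"gripper":[3,3,3,3,3,3,3,3],"linear":[[0.1,-0.03,-0.03],[0.2,-0.06,-0.06],[0.25,-0.1,-0.1],[0.3,-0.15,-0.12],[0.35,-0.2,-0.12],[0.4,-0.2,-0.12],[0.45,-0.2,-0.12],[0.45,-0.2,-0.12]],"spin":[0,0,0,0,0,0,0,0]}' 20 ; python3 g.py .5936 .080 .113 3.77; python3 strip.py
python3 - <<'E'
from h import *
s=r.camera("scene");crop(s,350,230,440,310,8,"pics/f5.png")
t=r.camera("top");crop(t,190,190,310,270,6,"pics/f6.png")
E
```

```text
clock: 9.2
tcp_pos: [0.5961, 0.0809, 0.1107]
tool_rot: [1.737, 1.563, 0.231]
wrist_force: [-3.2, -3.3, 17.2]
width: 0.415
tcp [0.5961 0.0809 0.1107] yang 3.71 F [-3.18 -3.26 17.18] w 3.55 t 9.2 q [0.13 0.48 1.8  0.   0.85 0.07]
linear cm [-0.23 -0.25  0.08] spin -0.06
top [280.95579228 224.83645614] [277.41907737 225.55404864] 118.625 116.9375 shift mm [-0.6  8.   0. ]
scene [350.49811167 292.98609599] [353.3974245  293.02930493] 179.453125 177.984375 shift mm [0.4 6.9 0. ]
```

View pics/f5.png

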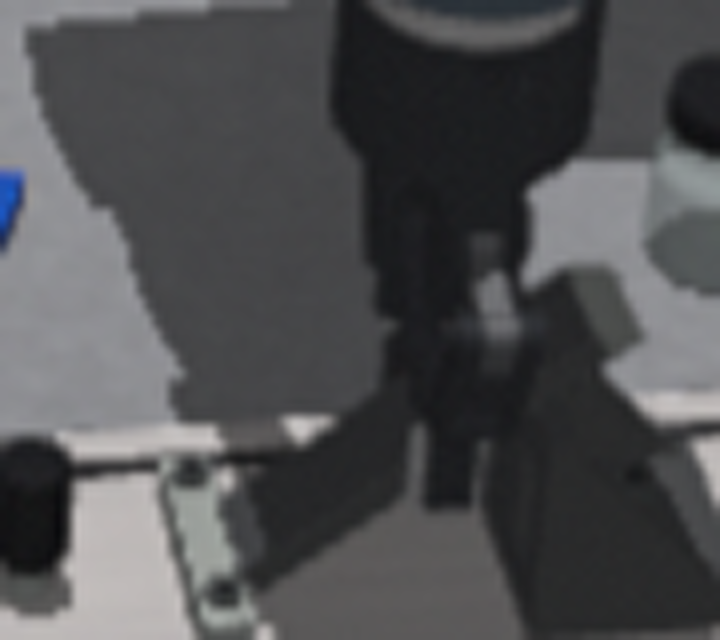

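View pics/f6.png

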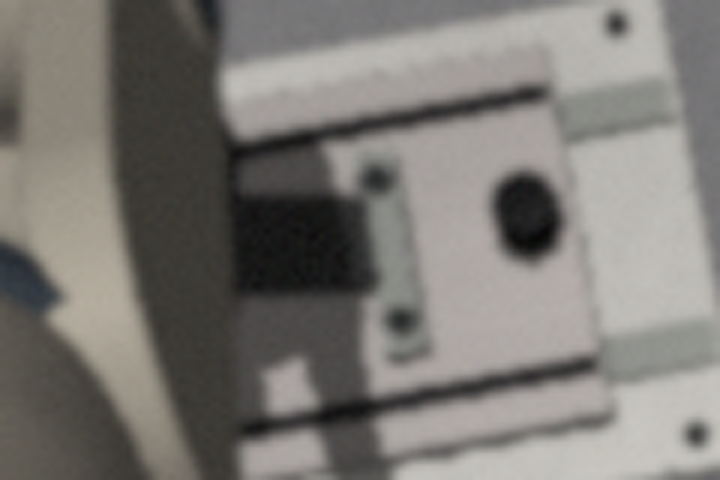

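Run:
```python
from h import *
s=r.camera("scene");t=r.camera("top")
cv2.imwrite("pics/g_s.png",s);cv2.imwrite("pics/g_t.png",t)
a=s[280:320,360:400];a=(255*np.clip(a/190.,0,1)**.6).astype(np.uint8)
b=t[208:258,228:268];b=(255*np.clip(b/170.,0,1)**.6).astype(np.uint8)
c=np.zeros((500,800,3),np.uint8);c[:400,:400]=cv2.resize(a,(400,400),interpolation=2);c[:500,400:]=cv2.resize(b,(400,500),interpolation=2)
cv2.imwrite("pics/g1.png",c)
```

```text
(no output)
```

View pics/g1.png

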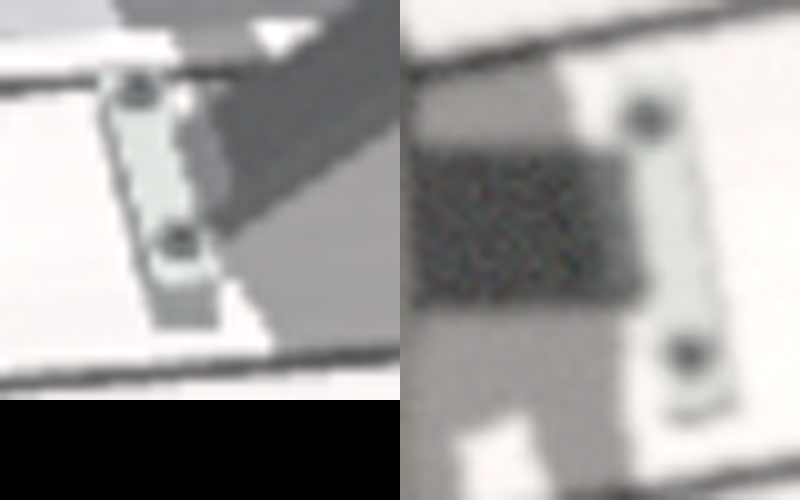

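```bash
python3 -m handwheel '{"gripper":[3,3,3,3,3,3],"linear":[[-0.2,0,0],[-0.3,-0.1,0],[-0.3,-0.2,0],[-0.3,-0.25,0],[-0.3,-0.25,0],[-0.3,-0.25,0]],"spin":[0,0,0,0,0,0]}' 25 ; python3 g.py .5935 .080 .1107 3.77; python3 strip.py
```

```text
clock: 10.0
tcp_pos: [0.5931, 0.0808, 0.1132]
tool_rot: [1.758, 1.564, 0.252]
wrist_force: [0.5, 0.1, -4.2]
width: 0.415
tcp [0.5931 0.0808 0.1132] yang 3.72 F [ 0.49  0.12 -4.19] w 3.54 t 10.0 q [0.13 0.48 1.81 0.   0.85 0.07]
linear cm [0.25 0.03 0.08] spin -0.05
top [280.95579228 224.83645614] [277.38030227 225.53883601] 118.625 116.953125 shift mm [-0.6  8.1  0. ]
scene [350.49811167 292.98609599] [353.41057879 293.03110111] 179.453125 177.09375 shift mm [0.5 7.  0. ]
```

Run:
```python
from h import *
s=r.camera("scene");t=r.camera("top")
cv2.imwrite("pics/g_s2.png",s);cv2.imwrite("pics/g_t2.png",t)
a=s[255:315,360:440];a=(255*np.clip(a/150.,0,1)**.6).astype(np.uint8)
b=t[208:258,228:268];b=(255*np.clip(b/170.,0,1)**.6).astype(np.uint8)
c=np.zeros((500,800,3),np.uint8);c[:300,:400]=cv2.resize(a,(400,300),interpolation=2);c[:500,400:]=cv2.resize(b,(400,500),interpolation=2)
cv2.imwrite("pics/g2.png",c)
a=s[225:315,350:450];a=(255*np.clip(a/120.,0,1)**.5).astype(np.uint8);cv2.imwrite("pics/g3.png",cv2.resize(a,None,fx=6.6,fy=6.6,interpolation=2))
```

```text
(no output)
```

View pics/g2.png

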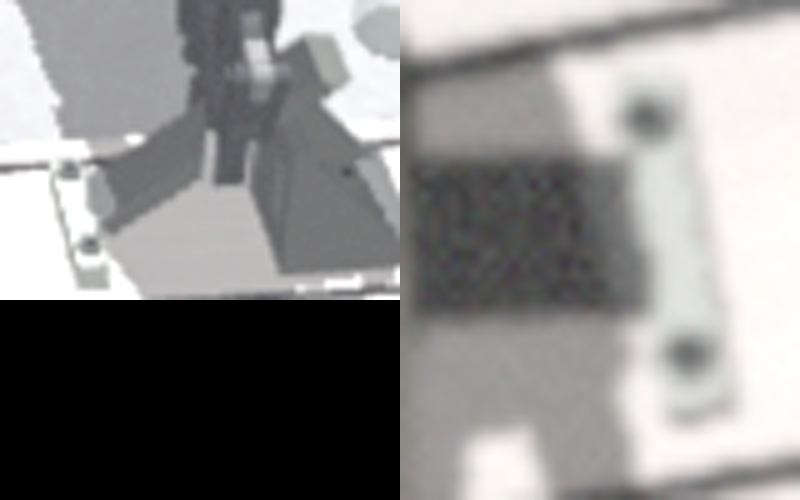

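View pics/g3.png

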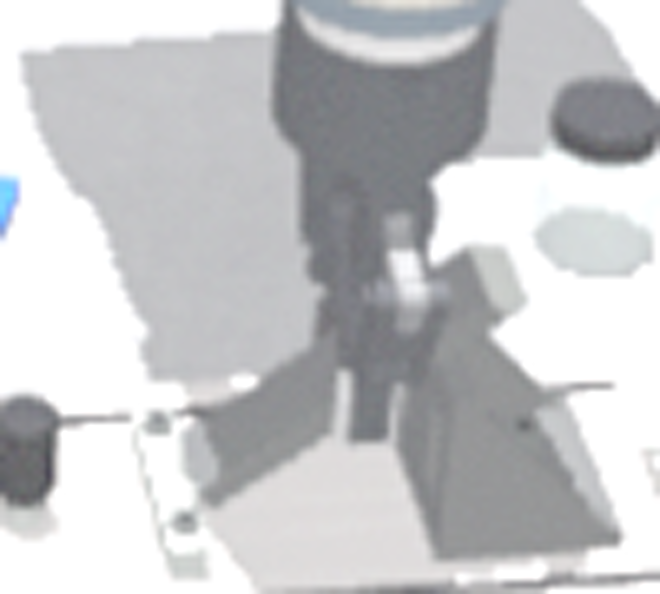

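```bash
python3 -m handwheel '{"gripper":[3,3,3,3,3,3,3],"linear":[[0.1,-0.02,0.03],[0.2,-0.04,0.08],[0.3,-0.04,0.13],[0.4,-0.04,0.18],[0.46,-0.04,0.2],[0.5,-0.04,0.22],[0.5,-0.04,0.22]],"spin":[0,0,0,0,0,0,0]}' 25 ; python3 g.py .5935 .080 .1084 3.77; python3 strip.py
python3 - <<'E'
from h import *
s=r.camera("scene");t=r.camera("top")
b=t[208:258,228:268];b=(255*np.clip(b/170.,0,1)**.6).astype(np.uint8)
a=s[275:315,360:400];a=(255*np.clip(a/190.,0,1)**.6).astype(np.uint8)
c=np.zeros((500,800,3),np.uint8);c[:400,:400]=cv2.resize(a,(400,400),interpolation=2);c[:500,400:]=cv2.resize(b,(400,500),interpolation=2)
cv2.imwrite("pics/g4.png",c)
E
```

```text
clock: 10.78
tcp_pos: [0.5935, 0.079, 0.1108]
tool_rot: [1.817, 1.562, 0.311]
wrist_force: [-9.2, 1.5, 21.2]
width: 0.411
tcp [0.5935 0.079  0.1108] yang 3.7 F [-9.24  1.51 21.22] w 3.51 t 10.7833 q [0.13 0.48 1.81 0.   0.84 0.06]
linear cm [ 0.24 -0.   -0.1 ] spin -0.07
top [280.95579228 224.83645614] [277.77954222 225.4831488 ] 118.625 120.65625 shift mm [-0.6  7.2  0. ]
scene [350.49811167 292.98609599] [353.12946468 292.95868925] 179.453125 176.515625 shift mm [0.2 6.3 0. ]
```

View pics/g4.png

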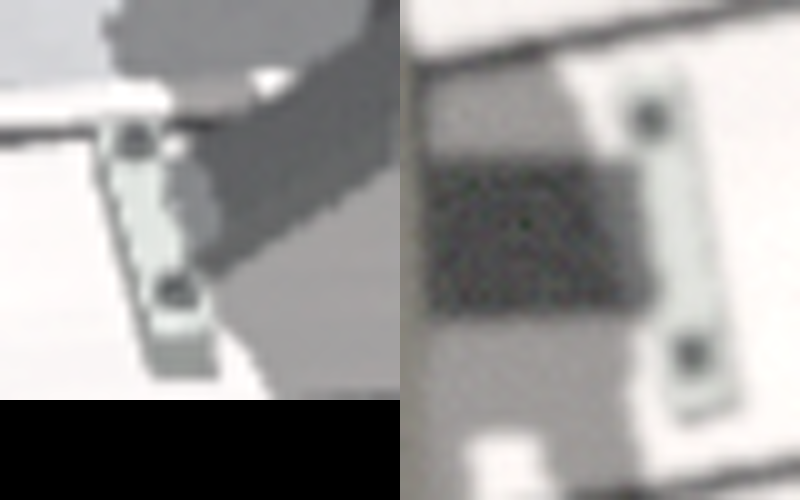

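```bash
python3 -m handwheel '{"gripper":[3,3,3,3,3,3,3,3],"linear":[[0.1,0,0.02],[0.2,0,0.04],[0.3,0,0.06],[0.4,0,0.08],[0.45,0,0.08],[0.5,0,0.08],[0.55,0,0.08],[0.55,0,0.08]],"spin":[0,0,0,0,0,0,0,0]}' 20 ; python3 g.py .5935 .0782 .1084 3.77; python3 strip.py
```

```text
clock: 11.65
tcp_pos: [0.594, 0.0789, 0.1102]
tool_rot: [1.874, 1.561, 0.368]
wrist_force: [-19.5, 1.8, 49.0]
width: 0.414
tcp [0.594  0.0789 0.1102] yang 3.68 F [-19.46   1.79  49.01] w 3.53 t 11.65 q [0.13 0.48 1.81 0.   0.84 0.06]
linear cm [ 0.18 -0.06  0.06] spin -0.09
top [280.95579228 224.83645614] [277.95080767 225.43715456] 118.625 118.734375 shift mm [-0.5  6.8  0. ]
scene [350.49811167 292.98609599] [353.03519278 292.96860111] 179.453125 177.09375 shift mm [ 0.2  6.1 -0. ]
```

Run:
```python
from h import *
s=r.camera("scene");t=r.camera("top")
yd=np.array([-.066,.998]);xd=np.array([.998,.066]);sf=np.array([.5978,.0162])+.0066*yd
b=cv2.resize(t[195:265,200:290],None,fx=6,fy=6,interpolation=2)
a=cv2.resize((255*np.clip(s[240:315,350:440]/180.,0,1)**.6).astype(np.uint8),None,fx=8.5,fy=8.5,interpolation=2)
for (f,h) in((0,8.5),(8.5,0),(107.5-1.4,99-1.4+2.8*0),(92.0,100.4),(83.5,75)):
  for sx in(-.018,.018):
    p=np.r_[sf+f/1000*yd+sx*xd,.045+h/1000]
    q=(proj("scene",p)-[350,240]+.5)*8.5;print(f,h,sx,q.round());cv2.drawMarker(a,tuple(q.astype(int)),(0,0,255),0,9)
    q=(proj("top",p)-[200,195]+.5)*6;cv2.drawMarker(b,tuple(q.astype(int)),(0,0,255),0,9)
cv2.imwrite("pics/g5.png",a);cv2.imwrite("pics/g6.png",b)
```

```text
0 8.5 -0.018 [225. 464.]
0 8.5 0.018 [248. 545.]
8.5 0 -0.018 [252. 485.]
8.5 0 0.018 [275. 566.]
106.1 97.6 -0.018 [613. 195.]
106.1 97.6 0.018 [645. 272.]
92.0 100.4 -0.018 [565. 190.]
92.0 100.4 0.018 [596. 268.]
83.5 75 -0.018 [527. 264.]
83.5 75 0.018 [557. 342.]
```

View pics/g5.png

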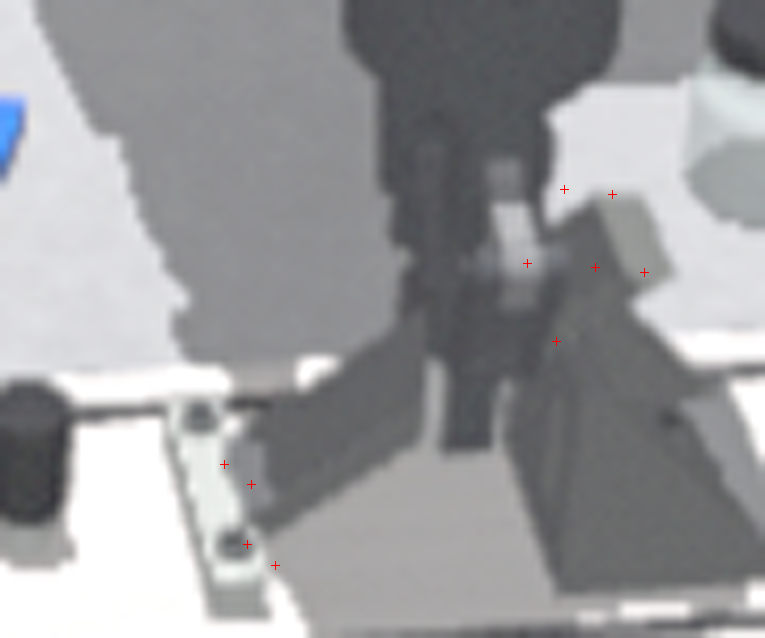

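View pics/g6.png

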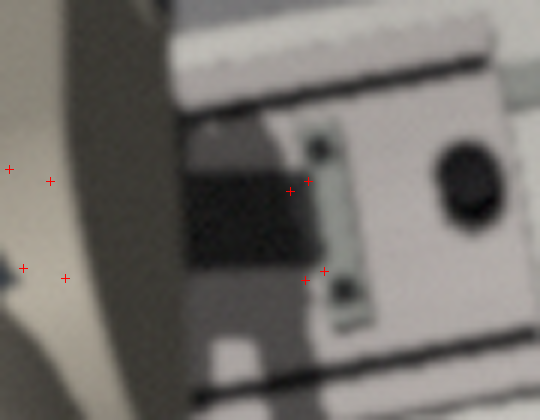

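```bash
cat > pl.py <<'E'
from h import *
yd=np.array([-.066,.998,0]);xd=np.array([.998,.066,0])
def plane(uv,tcp,sx,sf):
    K,R,t=cam("scene");d=R.T@np.linalg.solve(K,[uv[0],uv[1],1.]);c=-R.T@t
    P0=np.r_[tcp[:2],0]+sx*xd; l=((P0-c)@xd)/(d@xd);p=c+l*d
    return ((p[:2]-sf)@yd[:2]*1000, (p[2]-.045)*1000)
E
python3 - <<'E'
from pl import *
tcp=r.get_obs()["tcp_pos"];sf=np.array([.5978,.0162])+.0066*yd[:2]
g=lambda x,y:np.array([x,y])/8.5-.5+[350,240]
for nm,q,sx in(("foot under near",(265,530),.018),("bev land near",(672,275),.018),("bev top near",(632,297),.018),("bev top far",(597,193),-.018),("land far",(640,193),-.018),("heel near",(243,500),.018),("strip near +y top",(262,570),.04),("strip far -y",(168,400),-.04),("plate bottom front near",(558,590),.04),("finger tip near",(468,450),.03)):
    print(nm,np.round(plane(g(*q),tcp,sx,sf),1))
E
```

```text
foot under near [ 4.6 13.9]
bev land near [113.9  96.3]
bev top near [103.3  89.5]
bev top far [101.4  98.9]
land far [113.9  97.9]
heel near [-2.4 25.7]
strip near +y top [-0.8 18.4]
strip far -y [-13.2  16.1]
plate bottom front near [85.2  3.1]
finger tip near [57.7 48.5]
```

```bash
python3 -m handwheel '{"gripper":[3,3,3,3,3,3],"linear":[[-0.5,0,0],[-0.9,0,0],[-0.9,0,-0.2],[-0.9,0,-0.4],[-0.9,0,-0.4],[-0.9,0,-0.4]],"spin":[0,0,0,0,0,0]}' 30 ; python3 g.py .5935 .0825 .114 3.77; python3 strip.py;python3 - <<'E'
from h import *
s=r.camera("scene");cv2.imwrite("pics/h_s.png",s)
a=cv2.resize((255*np.clip(s[240:315,350:440]/180.,0,1)**.6).astype(np.uint8),None,fx=8.5,fy=8.5,interpolation=2)
cv2.imwrite("pics/h1.png",a)
E
```

```text
clock: 12.35
tcp_pos: [0.5932, 0.0829, 0.1182]
tool_rot: [1.907, 1.562, 0.401]
wrist_force: [-0.5, 0.2, -4.4]
width: 0.412
tcp [0.5932 0.0829 0.1182] yang 3.69 F [-0.55  0.24 -4.42] w 3.52 t 12.35 q [0.14 0.47 1.8  0.   0.86 0.07]
linear cm [0.42 0.02 0.04] spin -0.08
top [280.95579228 224.83645614] [277.9553079  225.44161962] 118.625 119.0 shift mm [-0.5  6.8  0. ]
scene [350.49811167 292.98609599] [353.0360424  292.95429549] 179.453125 176.875 shift mm [0.1 6.1 0. ]
```

View pics/h1.png

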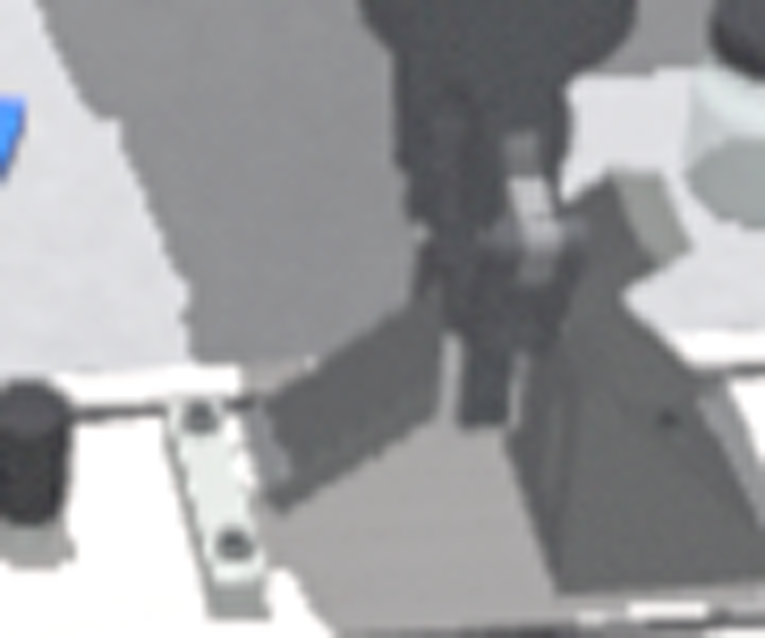

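Run:
```python
from pl import *
tcp=r.get_obs()["tcp_pos"];sf=np.array([.5978,.0162])+.0065*yd[:2]
print("grip a",(tcp[:2]-sf)@yd[:2]*1000,"tcp h",tcp[2]*1000-45)
g=lambda x,y:np.array([x,y])/8.5-.5+[350,240]
A=np.array(plane(g(280,515),tcp,.018,sf));B=np.array(plane(g(690,252),tcp,.018,sf));print(A,B,np.degrees(np.arctan2(*(B-A)[::-1])),np.linalg.norm(B-A))
A=np.array(plane(g(272,410),tcp,-.018,sf));B=np.array(plane(g(415,312),tcp,-.018,sf));print("upper far edge",A,B,np.degrees(np.arctan2(*(B-A)[::-1])))
A=np.array(plane(g(283,512),tcp,.018,sf));B=np.array(plane(g(438,415),tcp,.018,sf));print("under near edge",A,B,np.degrees(np.arctan2(*(B-A)[::-1])))
```

```text
grip a 60.22340176076893 tcp h 73.60828052363361
[ 8.7738997  18.86059725] [118.39495204 103.68954904] 37.73407127974999 138.6099786379222
upper far edge [12.89845246 27.64492092] [52.35076373 60.18355151] 39.51439840680352
under near edge [ 9.57351175 19.89863713] [51.77063854 51.61169708] 36.92652732659406
```

```bash
python3 -m handwheel '{"gripper":[3,3,3,3,3,3,3,3,3,3],"linear":[[0.1,0,0],[0.2,0,0],[0.3,0,-0.03],[0.4,0,-0.06],[0.5,0,-0.1],[0.6,0,-0.14],[0.7,0,-0.17],[0.8,0,-0.2],[0.88,0,-0.22],[0.88,0,-0.22]],"spin":[0,0,0,0,0,0,0,0,0,0]}' 20 ; python3 g.py .5935 .0825 .114 3.77; python3 strip.py;python3 - <<'E'
from h import *
s=r.camera("scene");cv2.imwrite("pics/h_s2.png",s)
a=cv2.resize((255*np.clip(s[240:315,350:440]/180.,0,1)**.6).astype(np.uint8),None,fx=8.5,fy=8.5,interpolation=2)
cv2.imwrite("pics/h2.png",a)
E
```

```text
clock: 13.33
tcp_pos: [0.5949, 0.085, 0.1121]
tool_rot: [1.809, 1.558, 0.303]
wrist_force: [-3.9, -2.7, 14.1]
width: 0.413
tcp [0.5949 0.085  0.1121] yang 3.68 F [-3.86 -2.67 14.1 ] w 3.53 t 13.3333 q [0.14 0.48 1.81 0.   0.84 0.07]
linear cm [-0.19 -0.15  0.24] spin -0.09
top [280.95579228 224.83645614] [276.37250066 225.78511525] 118.625 117.609375 shift mm [-0.9 10.4  0. ]
scene [350.49811167 292.98609599] [354.37950905 293.00814735] 179.453125 176.078125 shift mm [0.5 9.3 0. ]
```

View pics/h2.png

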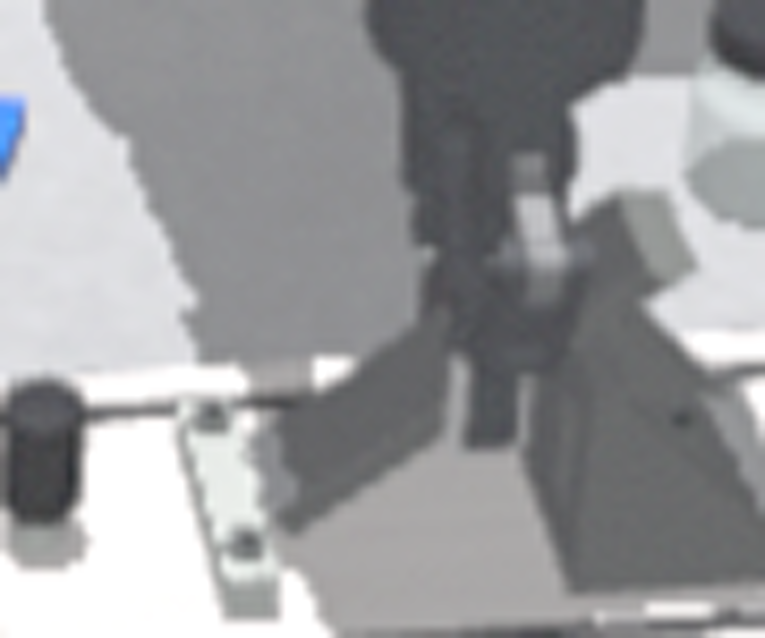

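```bash
cat > ang.py <<'E'
from pl import *
import sys
def ang(f,l,sh,sc=8.5,off=(350,240)):
    tcp=r.get_obs()["tcp_pos"];sf=np.array([.5978,.0162])+sh/1000*yd[:2]
    a=(tcp[:2]-sf)@yd[:2]*1000;print("grip a",a.round(1),"tcp h",(tcp[2]*1000-45).round(1))
    g=lambda p:np.array(p)/sc-.5+list(off)
    A=np.array(plane(g(f),tcp,.018,sf));B=np.array(plane(g(l),tcp,.018,sf));th=np.arctan2(*(B-A)[::-1])
    h=A[1]+(a+6*np.sin(th)-A[0])*np.tan(th)+6*np.cos(th)
    print("corner",A.round(1),"land",B.round(1),"theta",np.degrees(th).round(1),"L",np.linalg.norm(B-A).round(1),"axis h",h.round(1),"underside at edge",(A[1]+(83.5-A[0])*np.tan(th)).round(1),"heel",(A+12*np.array([-np.sin(th),np.cos(th)])).round(1))
E
python3 - <<'E'
from ang import *
ang((293,533),(693,268),9.8)
E
```

```text
grip a 59.0 tcp h 67.1
corner [ 9.3 13.2] land [116.   99.3] theta 38.9 L 137.1 axis h 61.1 underside at edge 73.1 heel [ 1.7 22.5]
```

```bash
python3 -m handwheel '{"gripper":[3,3,3,3,3,3,3,3,3],"linear":[[-0.6,0,0],[-1.6,0,0],[-2.4,0,0.3],[-2.5,-0.1,1.2],[-2.5,-0.15,2.4],[-2.5,-0.15,3.6],[-2.5,-0.15,4.5],[-2.5,-0.15,4.8],[-2.5,-0.15,4.8]],"spin":[0,0,0,0,0,0,0,0,0]}' 40 ; python3 g.py .5962 .0364 .124 3.77; python3 strip.py;python3 - <<'E'
from h import *
s=r.camera("scene");cv2.imwrite("pics/k_s.png",s)
a=cv2.resize((255*np.clip(s[225:315,330:430]/180.,0,1)**.6).astype(np.uint8),None,fx=6.6,fy=6.6,interpolation=2)
cv2.imwrite("pics/k1.png",a)
E
```

```text
clock: 14.23
tcp_pos: [0.596, 0.0356, 0.1365]
tool_rot: [1.824, 1.559, 0.316]
wrist_force: [0.5, 0.1, -6.0]
width: 0.41
tcp [0.596  0.0356 0.1365] yang 3.59 F [ 0.53  0.07 -5.96] w 3.5 t 14.2333 q [ 0.06  0.44  1.8   0.    0.89 -0.01]
linear cm [ 1.26  0.01 -0.08] spin -0.18
top [280.95579228 224.83645614] [273.59512768 226.5739192 ] 118.625 201.3125 shift mm [-1.9 16.8  0. ]
scene [350.49811167 292.98609599] [355.60476271 291.26597257] 179.453125 218.453125 shift mm [-6.  12.8 -0. ]
```

View pics/k1.png

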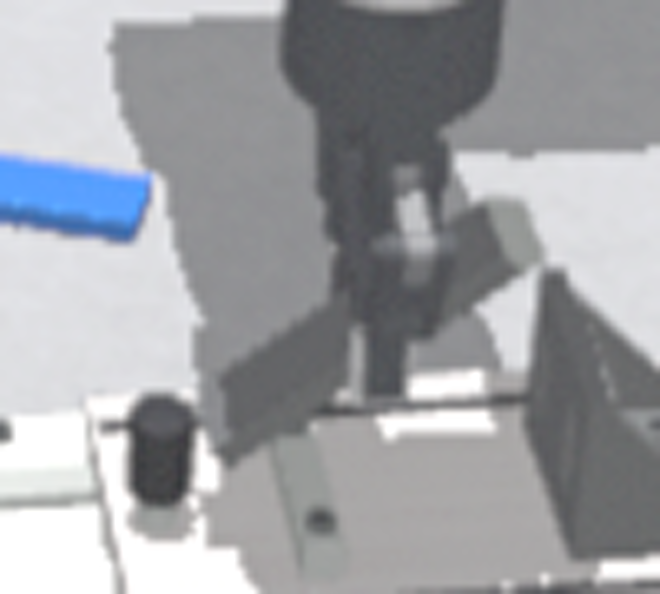

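Run:
```python
from ang import *
ang((228,468),(543,257),9.8,6.6,(330,225))
```

```text
grip a 10.9 tcp h 91.7
corner [-40.1  37.3] land [ 68.2 123.9] theta 38.6 L 138.7 axis h 85.8 underside at edge 136.2 heel [-47.6  46.7]
```

```bash
python3 -m handwheel '{"gripper":[3,3,3,3,3,3,3,3,3,3],"linear":[[0.5,0,-0.1],[1,0,-0.1],[1.2,0,0],[1.2,0,0.2],[1.2,0,0.4],[1.2,0,0.6],[1.2,0,0.8],[1.2,0,1],[1.2,0,1.2],[1.2,0,1.2]],"spin":[0,0,0,0,0,0,0,0,0,0]}' 30 ; python3 g.py .5962 .0364 .124 3.77
python3 - <<'E'
from h import *
s=r.camera("scene");cv2.imwrite("pics/k_s2.png",s)
a=cv2.resize((255*np.clip(s[225:315,330:430]/180.,0,1)**.6).astype(np.uint8),None,fx=6.6,fy=6.6,interpolation=2)
cv2.imwrite("pics/k2.png",a)
E
```

```text
clock: 15.22
tcp_pos: [0.5972, 0.0244, 0.1249]
tool_rot: [1.78, 1.558, 0.273]
wrist_force: [-0.7, 1.4, -4.5]
width: 0.411
tcp [0.5972 0.0244 0.1249] yang 3.67 F [-0.71  1.38 -4.52] w 3.51 t 15.2167 q [ 0.04  0.46  1.81  0.    0.86 -0.03]
linear cm [ 0.09 -0.02 -1.21] spin -0.1
```

View pics/k2.png

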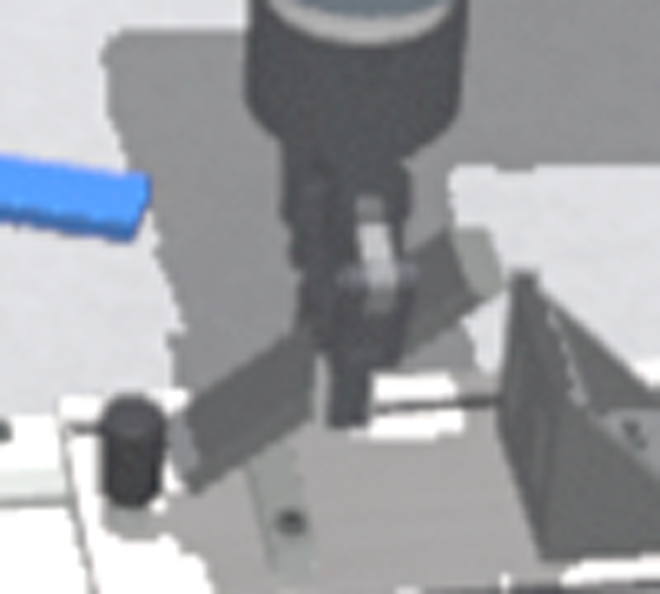

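```bash
python3 -m handwheel '{"gripper":[3,3,3,3,3,3,3,3,3,3],"linear":[[0,0,0.2],[0,0,0.4],[0,0,0.6],[0,0,0.8],[0,0,1],[0,0,1.2],[0,0,1.4],[0,0,1.6],[0,0,1.8],[0,0,1.8]],"spin":[0,0,0,0,0,0,0,0,0,0]}' 30 ; python3 g.py .5962 .0364 .124 3.77
python3 - <<'E'
from h import *
s=r.camera("scene");cv2.imwrite("pics/k_s3.png",s)
a=cv2.resize((255*np.clip(s[225:315,330:430]/180.,0,1)**.6).astype(np.uint8),None,fx=6.6,fy=6.6,interpolation=2)
cv2.imwrite("pics/k3.png",a)
E
```

```text
clock: 16.1
tcp_pos: [0.5986, 0.006, 0.125]
tool_rot: [1.73, 1.558, 0.223]
wrist_force: [-1.5, 1.1, -3.8]
width: 0.409
tcp [0.5986 0.006  0.125 ] yang 3.67 F [-1.51  1.09 -3.8 ] w 3.5 t 16.1 q [ 0.01  0.46  1.8   0.    0.87 -0.06]
linear cm [ 0.1  -0.05 -3.05] spin -0.1
```

View pics/k3.png

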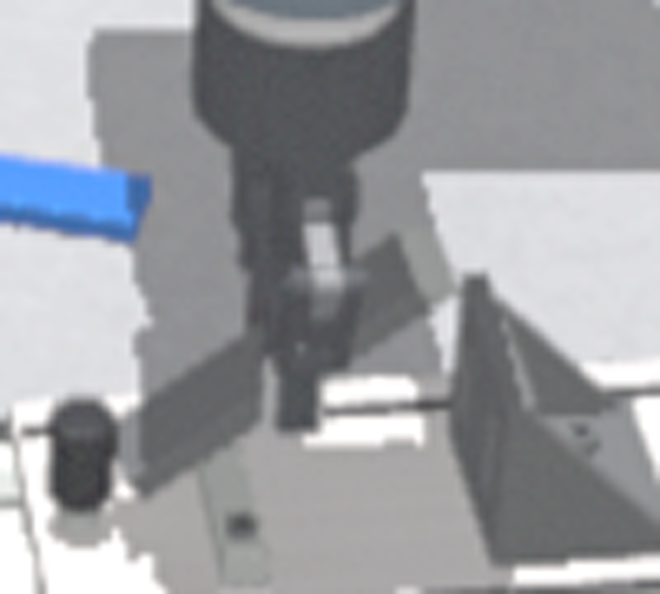

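```bash
python3 -m handwheel '{"gripper":[3,3,3,3,3,3,3,3],"linear":[[0,0,0.2],[0,0,0.4],[0,0,0.6],[0,0,0.8],[0,0,1],[0,0,1.1],[0,0,1.2],[0,0,1.2]],"spin":[0,0,0,0,0,0,0,0]}' 30 ; python3 g.py .5962 .0364 .124 3.77; python3 strip.py
python3 - <<'E'
from h import *
s=r.camera("scene");cv2.imwrite("pics/k_s4.png",s)
a=cv2.resize((255*np.clip(s[225:315,320:420]/180.,0,1)**.6).astype(np.uint8),None,fx=6.6,fy=6.6,interpolation=2)
cv2.imwrite("pics/k4.png",a)
E
```

```text
clock: 16.82
tcp_pos: [0.5994, -0.0026, 0.1257]
tool_rot: [2.097, 1.555, 0.588]
wrist_force: [-3.6, 23.8, 3.8]
width: 0.413
tcp [ 0.5994 -0.0026  0.1257] yang 3.55 F [-3.61 23.85  3.82] w 3.53 t 16.8167 q [-0.01  0.46  1.8   0.01  0.87 -0.08]
linear cm [ 0.2  -0.08 -3.91] spin -0.22
top [280.95579228 224.83645614] [282.48121064 224.74245249] 118.625 424.265625 shift mm [-0.2 -3.4  0. ]
scene [350.49811167 292.98609599] [351.0538914  291.82673317] 179.453125 545.875 shift mm [-4.3  1.7  0. ]
```

View pics/k4.png

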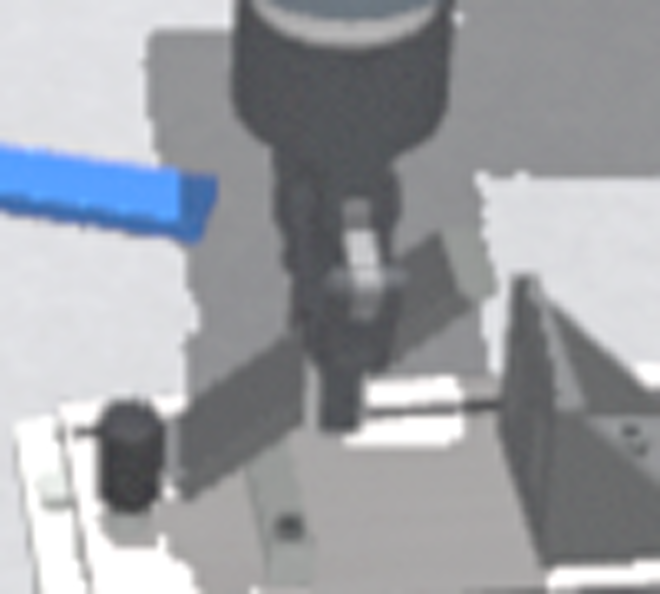

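```bash
python3 - <<'E'
from ang import *
ang((188,498),(478,298),-26,6.6,(320,225))
E
python3 -m handwheel '{"gripper":[3,3,3,3,3,3],"linear":[[0,0,0.1],[0,0,0.2],[0,0,0.35],[0,0,0.5],[0,0,0.6],[0,0,0.6]],"spin":[0,0,0,0,0,0]}' 20 ; python3 g.py .5962 .0364 .124 3.77;  python3 - <<'E'
from h import *
s=r.camera("scene");cv2.imwrite("pics/k_s5.png",s)
a=cv2.resize((255*np.clip(s[225:315,320:420]/180.,0,1)**.6).astype(np.uint8),None,fx=6.6,fy=6.6,interpolation=2)
cv2.imwrite("pics/k5.png",a)
E
```

```text
grip a 7.2 tcp h 80.6
corner [-42.9  27.2] land [ 58. 110.] theta 39.4 L 130.6 axis h 76.1 underside at edge 130.9 heel [-50.5  36.4]
clock: 17.47
tcp_pos: [0.5998, -0.0039, 0.1269]
tool_rot: [2.397, 1.55, 0.886]
wrist_force: [-5.6, 29.9, 9.4]
width: 0.411
tcp [ 0.5998 -0.0039  0.1269] yang 3.42 F [-5.56 29.95  9.36] w 3.51 t 17.4667 q [-0.02  0.46  1.8   0.02  0.87 -0.09]
linear cm [ 0.35 -0.12 -4.04] spin -0.35
```

View pics/k5.png

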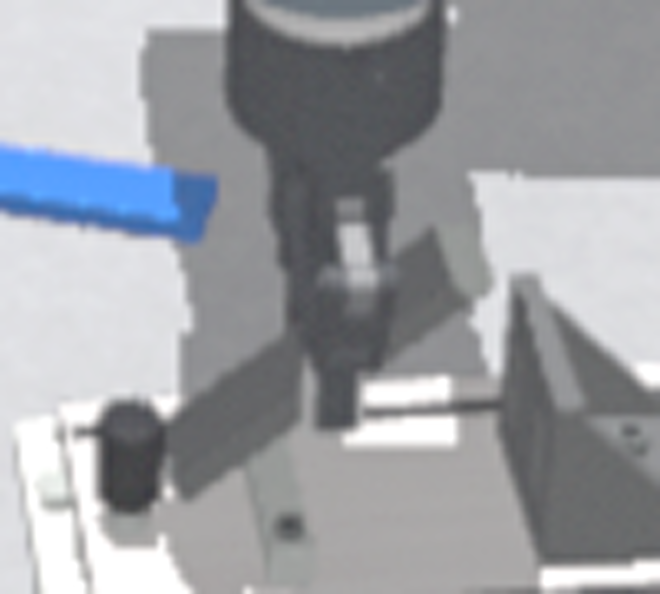

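```bash
python3 -m handwheel '{"gripper":[3,3,3,3,3,3,3,3],"linear":[[-0.1,0,0.2],[-0.2,0,0.25],[-0.35,0,0.3],[-0.5,0,0.35],[-0.65,0,0.4],[-0.8,0,0.4],[-0.9,0,0.4],[-0.9,0,0.4]],"spin":[0,0,0,0,0,0,0,0]}' 22 ; python3 g.py .5962 .0364 .124 3.77;  python3 - <<'E'
from h import *
s=r.camera("scene");cv2.imwrite("pics/k_s6.png",s)
a=cv2.resize((255*np.clip(s[225:315,320:420]/180.,0,1)**.6).astype(np.uint8),None,fx=6.6,fy=6.6,interpolation=2)
cv2.imwrite("pics/k6.png",a)
E
```

```text
clock: 18.18
tcp_pos: [0.5996, -0.0072, 0.1356]
tool_rot: [2.466, 1.55, 0.955]
wrist_force: [-0.7, 8.4, -4.9]
width: 0.413
tcp [ 0.5996 -0.0072  0.1356] yang 3.4 F [-0.75  8.38 -4.86] w 3.53 t 18.1833 q [-0.02  0.45  1.8   0.02  0.89 -0.1 ]
linear cm [ 1.23 -0.09 -4.36] spin -0.37
```

View pics/k6.png

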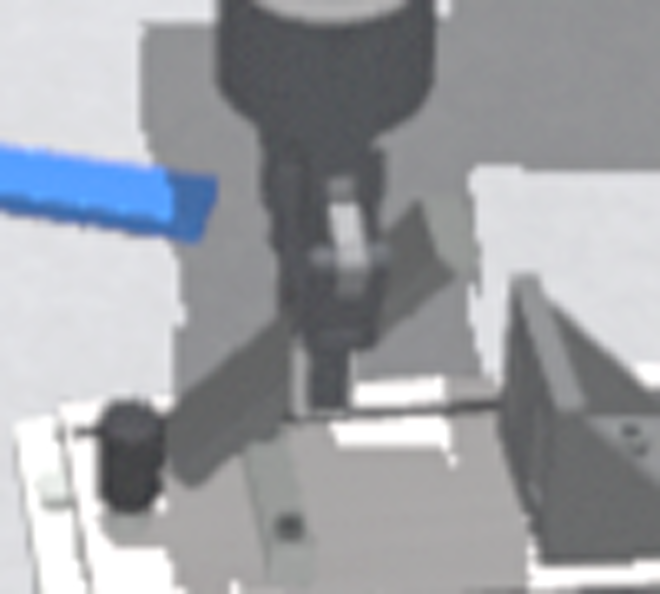

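Run:
```python
from ang import *
ang((190,488),(457,272),-26,6.6,(320,225))
s=cv2.imread("pics/k_s6.png")
a=(255*np.clip(s[250:302,340:395]/130.,0,1)**.6).astype(np.uint8);cv2.imwrite("pics/k7.png",cv2.resize(a,None,fx=11,fy=11,interpolation=2))
```

```text
grip a 2.5 tcp h 90.6
corner [-42.2  31.7] land [ 49.7 122.1] theta 44.5 L 128.9 axis h 84.1 underside at edge 155.3 heel [-50.6  40.3]
```

View pics/k7.png

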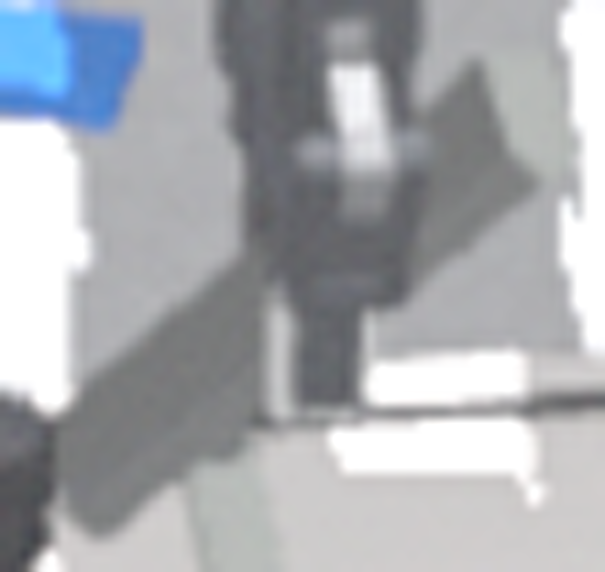

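Run:
```python
from pl import *
tcp=r.get_obs()["tcp_pos"]
for th in(40,43,45,47,50):
    t=np.radians(th);c,s=np.cos(t),np.sin(t);out=[]
    for (x,z,sx) in((-70,-6,.018),(70,-6,.018),(70,-4,.018),(60,6,.018),(60,6,-.018),(-70,6,.018),(-70,6,-.018)):
        p=tcp+np.array([0,0,-.0065])+(x*c-z*s)/1000*yd+np.array([0,0,(x*s+z*c)/1000])+sx*xd
        out.append(((proj("scene",p)-[340,250]+.5)*11).round())
    print(th,*[tuple(int(v) for v in o) for o in out])
```

```text
40 (74, 530) (591, 166) (585, 161) (519, 160) (486, 60) (40, 500) (17, 395)
43 (86, 538) (581, 155) (575, 150) (509, 153) (476, 52) (49, 510) (27, 405)
45 (94, 543) (575, 149) (569, 144) (502, 148) (469, 48) (56, 516) (33, 411)
47 (103, 548) (568, 142) (561, 137) (495, 143) (462, 43) (63, 522) (40, 417)
50 (116, 555) (557, 133) (550, 128) (483, 137) (451, 37) (75, 531) (52, 426)
```

Run:
```python
from h import *
s=r.camera("scene").astype(float)
a=(255*np.clip((s[248:302,340:400]-20)/90,0,1)).astype(np.uint8);cv2.imwrite("pics/k8.png",cv2.resize(a,None,fx=11,fy=11,interpolation=cv2.INTER_NEAREST))
t=r.camera("top").astype(float)
a=(255*np.clip((t[190:270,230:320]-20)/120,0,1)).astype(np.uint8);cv2.imwrite("pics/k9.png",cv2.resize(a,None,fx=7,fy=7,interpolation=cv2.INTER_CUBIC))
```

```text
(no output)
```

View pics/k8.png

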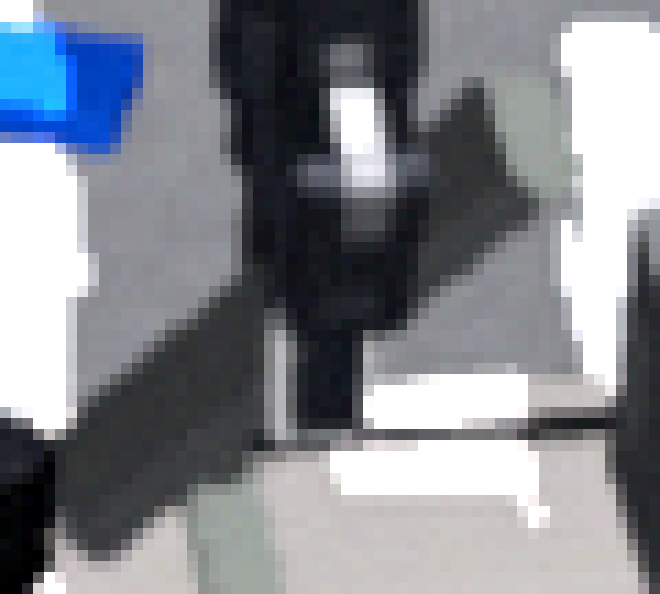

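View pics/k9.png

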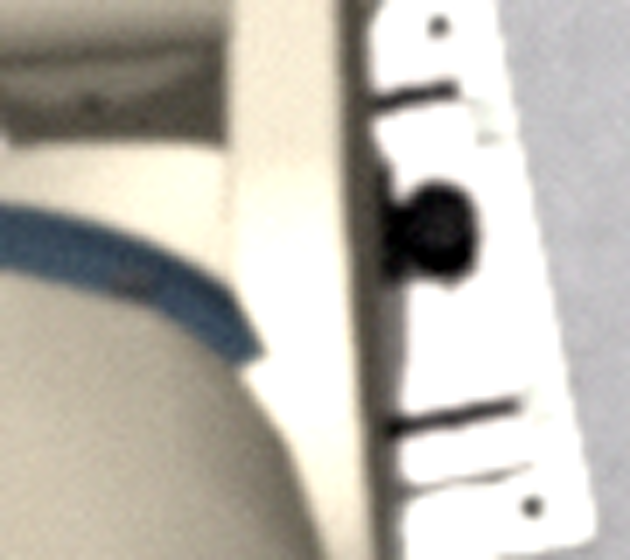

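```bash
python3 -m handwheel '{"gripper":[3,3,3,3,3,3,3],"linear":[[0,0,0.15],[-0.1,0,0.3],[-0.2,0,0.4],[-0.35,0,0.45],[-0.5,0,0.5],[-0.6,0,0.5],[-0.6,0,0.5]],"spin":[0,0,0,0,0,0,0]}' 22 ; python3 g.py .5962 .0364 .124 3.77;  python3 - <<'E'
from h import *
s=r.camera("scene").astype(float)
a=(255*np.clip((s[248:302,340:400]-20)/90,0,1)).astype(np.uint8);cv2.imwrite("pics/k10.png",cv2.resize(a,None,fx=11,fy=11,interpolation=cv2.INTER_NEAREST))
from pl import *
tcp=r.get_obs()["tcp_pos"]
for th in(40,43,45,47,50):
    t=np.radians(th);c,s=np.cos(t),np.sin(t);out=[]
    for (x,z,sx) in((-70,-6,.018),(70,-6,.018),(70,-4,-.018),(60,6,.018),(60,6,-.018),(-70,6,.018),(-70,6,-.018)):
        p=tcp+np.array([0,0,-.0065])+(x*c-z*s)/1000*yd+np.array([0,0,(x*s+z*c)/1000])+sx*xd
        out.append(((proj("scene",p)-[340,248]+.5)*11).round())
    print(th,*[tuple(int(v) for v in o) for o in out])
E
```

```text
clock: 18.92
tcp_pos: [0.5994, -0.0114, 0.1412]
tool_rot: [2.542, 1.549, 1.03]
wrist_force: [-1.4, 7.0, -4.7]
width: 0.413
tcp [ 0.5994 -0.0114  0.1412] yang 3.37 F [-1.38  7.   -4.69] w 3.52 t 18.9167 q [-0.03  0.44  1.79  0.02  0.9  -0.11]
linear cm [ 1.81 -0.06 -4.76] spin -0.4
40 (55, 532) (572, 167) (533, 61) (501, 161) (468, 60) (21, 502) (-2, 397)
43 (67, 540) (563, 156) (523, 51) (491, 153) (458, 53) (30, 512) (8, 407)
45 (75, 545) (556, 149) (516, 44) (484, 148) (451, 48) (37, 518) (15, 413)
47 (84, 550) (549, 143) (509, 38) (476, 144) (444, 44) (45, 524) (22, 419)
50 (97, 557) (538, 133) (498, 29) (465, 138) (432, 37) (56, 533) (33, 428)
```

View pics/k10.png

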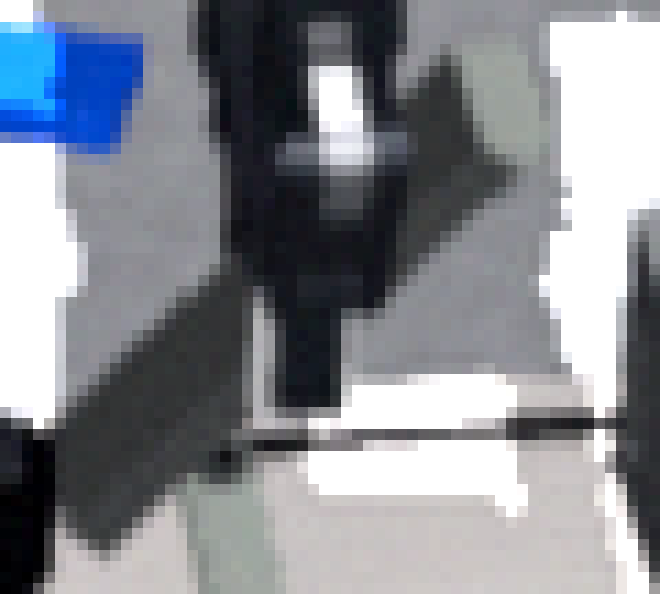

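```bash
python3 -m handwheel '{"gripper":[3,3,3,3,3,3,3,3,3,3],"linear":[[0,0,-0.6],[-0.6,0,-1],[-1,0,-1.8],[-1,0,-2.8],[-1,0,-3.8],[-1,0,-4.7],[-1,0,-5.3],[-1,0,-5.7],[-1,0,-5.76],[-1,0,-5.76]],"spin":[0,0,0,-0.1,-0.2,-0.3,-0.33,-0.33,-0.33,-0.33]}' 35 ; python3 strip.py; python3 g.py .5958 .046 .125 3.7;  python3 - <<'E'
from h import *
s=r.camera("scene")
cv2.imwrite("pics/l_s.png",s);cv2.imwrite("pics/l_t.png",r.camera("top"))
a=(255*np.clip((s[235:315,335:425]-20.)/150,0,1)).astype(np.uint8);cv2.imwrite("pics/l1.png",cv2.resize(a,None,fx=8,fy=8,interpolation=2))
E
```

```text
clock: 19.8
tcp_pos: [0.5958, 0.0462, 0.1522]
tool_rot: [2.537, 1.549, 1.031]
wrist_force: [0.2, 1.6, -3.6]
width: 0.414
top [280.95579228 224.83645614] [291.19506189 222.61785216] 118.625 89.625 shift mm [  2.2 -23.4   0. ]
scene [350.49811167 292.98609599] [340.44905838 293.8970396 ] 179.453125 161.375 shift mm [  2.4 -24.4   0. ]
tcp [0.5959 0.0456 0.1522] yang 3.7 F [-0.29  0.83 -4.77] w 3.5 t 19.9 q [ 0.06  0.42  1.79  0.02  0.92 -0.01]
linear cm [ 2.72 -0.04  0.01] spin 0.0
```

View pics/l1.png

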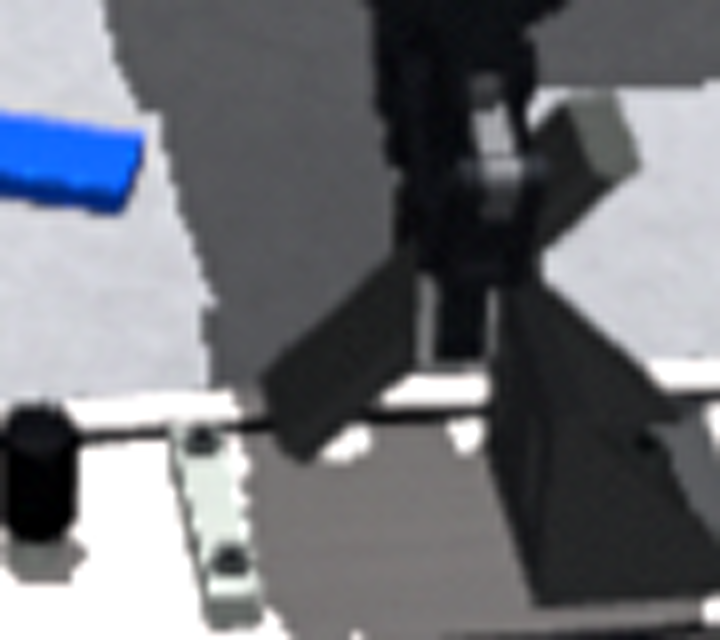

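Run:
```python
from ang import *
from strip import knob
t0=cv2.imread("pics/top0.png");s0=cv2.imread("pics/scene0.png")
t1=cv2.imread("pics/l_t.png");s1=cv2.imread("pics/l_s.png")
for n,a,b,g,g1 in(("top",t0,t1,(281,225),(291.5,222.5)),("scene",s0,s1,(350.5,293),(340.3,294))):
    p,A=knob(n,a,g);q,B=knob(n,b,g1);print(n,p,q,A,B,((ray(n,q,.08)-ray(n,p,.08))*1000).round(1))
ang((303,462),(638,160),-25,8,(335,235))
from scipy.spatial.transform import Rotation as Ro
o=r.get_obs();print(Ro.from_euler("xyz",o["tool_rot"]).as_matrix().round(3))
```

```text
top [280.95579228 224.83645614] [292.41619336 222.74256353] 118.625 121.734375 [  1.5 -26.1   0. ]
scene [350.49811167 292.98609599] [339.61880062 293.89911717] 179.453125 179.421875 [  2.3 -26.4  -0. ]
grip a 54.3 tcp h 107.2
corner [14.3 45.6] land [106.4 149.6] theta 48.5 L 138.8 axis h 99.9 underside at edge 123.7 heel [ 5.3 53.6]
[[ 0.011  0.998  0.064]
 [ 0.019  0.064 -0.998]
 [-1.     0.012 -0.018]]
```

```bash
python3 -m handwheel '{"gripper":[3,3,3,3,3,3,3,3],"linear":[[0.5,0,0.1],[1.3,0,0.2],[2.1,0,0.3],[2.9,0,0.35],[3.6,0,0.35],[4,0,0.35],[4.1,0,0.35],[4.1,0,0.35]],"spin":[0,0,0,0,0,0,0,0]}' 30 ; python3 g.py .5958 .046 .107 3.7;  python3 - <<'E'
from h import *
s=r.camera("scene")
cv2.imwrite("pics/l_s2.png",s);t=r.camera("top");cv2.imwrite("pics/l_t2.png",t)
a=(255*np.clip((s[245:315,345:425]-20.)/150,0,1)).astype(np.uint8);cv2.imwrite("pics/l2.png",cv2.resize(a,None,fx=8.5,fy=8.5,interpolation=2))
b=t[205:255,238:278];b=(255*np.clip(b/170.,0,1)**.6).astype(np.uint8);cv2.imwrite("pics/l3.png",cv2.resize(b,None,fx=10,fy=10,interpolation=2))
E
```

```text
clock: 20.67
tcp_pos: [0.5964, 0.0428, 0.1106]
tool_rot: [2.57, 1.549, 1.064]
wrist_force: [0.1, -0.2, -4.5]
width: 0.412
tcp [0.5964 0.0428 0.1106] yang 3.68 F [ 0.11 -0.21 -4.49] w 3.52 t 20.6667 q [ 0.06  0.48  1.81  0.02  0.84 -0.02]
linear cm [ 0.37 -0.04 -0.32] spin -0.02
```

View pics/l2.png

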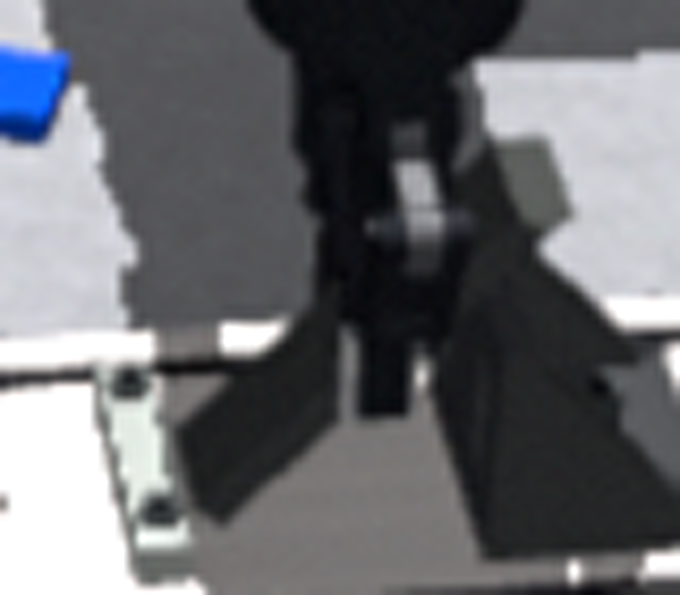

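View pics/l3.png

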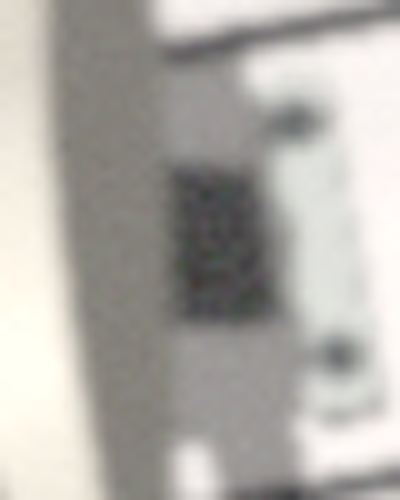

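Run:
```python
from ang import *
ang((221,521),(572,213),-26.2,8.5,(345,245))
```

```text
grip a 52.8 tcp h 66.4
corner [12.9  4.1] land [105.5 106.8] theta 48.0 L 138.3 axis h 57.4 underside at edge 82.4 heel [ 4.  12.1]
```

```bash
python3 -m handwheel '{"gripper":[3,3,3,3,3,3,3,3,3],"linear":[[0.15,0,0],[0.3,0,0],[0.4,0,0],[0.48,0,0],[0.56,0,0],[0.64,0,0],[0.7,0,0],[0.75,0,0],[0.75,0,0]],"spin":[0,0,0,0,0,0,0,0,0]}' 20 ; python3 g.py .5958 .046 .107 3.7;  python3 - <<'E'
from h import *
s=r.camera("scene")
cv2.imwrite("pics/l_s3.png",s);t=r.camera("top");cv2.imwrite("pics/l_t3.png",t)
a=(255*np.clip((s[245:315,345:425]-20.)/150,0,1)).astype(np.uint8);cv2.imwrite("pics/l4.png",cv2.resize(a,None,fx=8.5,fy=8.5,interpolation=2))
E
```

```text
clock: 21.52
tcp_pos: [0.5976, 0.044, 0.1061]
tool_rot: [2.499, 1.547, 0.992]
wrist_force: [-6.0, 6.3, 18.1]
width: 0.412
tcp [0.5976 0.044  0.1061] yang 3.65 F [-6.01  6.28 18.08] w 3.52 t 21.5167 q [ 0.06  0.49  1.81  0.03  0.83 -0.02]
linear cm [-0.09 -0.17 -0.21] spin -0.05
```

View pics/l4.png

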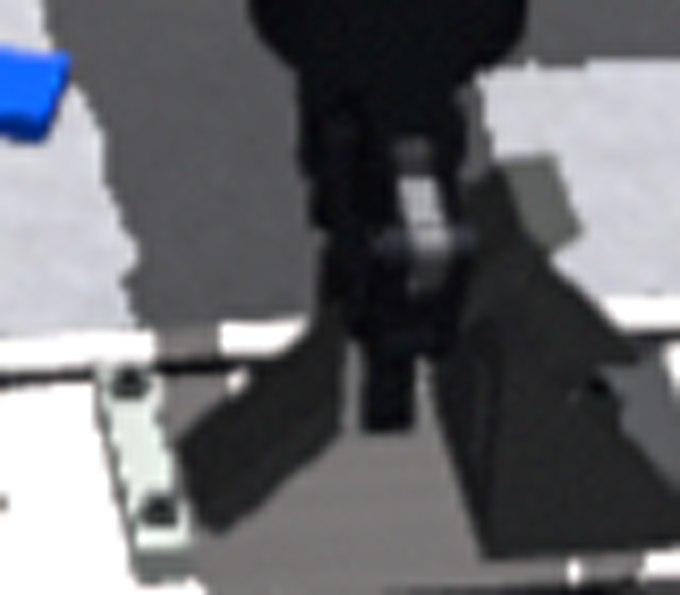

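Run:
```python
from ang import *
ang((216,532),(578,232),-26.2,8.5,(345,245))
yd3=yd;sf=np.array([.5978,.0162])-.0262*yd[:2]
for f,h in((8.5,0),(0,8.5),(107.5,99),(91.9,100.3)):
  for sx in(.018,-.018):
    p=np.r_[sf+f/1000*yd[:2]+sx*xd[:2],.045+h/1000];print(f,h,sx,((proj("scene",p)-[345,245]+.5)*8.5).round())
```

```text
grip a 54.0 tcp h 61.1
corner [11.5  0.8] land [107.5 100.7] theta 46.1 L 138.6 axis h 53.6 underside at edge 75.7 heel [2.8 9.1]
8.5 0 0.018 [205. 531.]
8.5 0 -0.018 [183. 450.]
0 8.5 0.018 [176. 511.]
0 8.5 -0.018 [155. 429.]
107.5 99 0.018 [576. 233.]
107.5 99 -0.018 [546. 155.]
91.9 100.3 0.018 [521. 233.]
91.9 100.3 -0.018 [492. 155.]
```

```bash
python3 -m handwheel '{"gripper":[3,3,3,3,3,3,3,3,3,3],"linear":[[0.05,-0.03,0.04],[0.1,-0.08,0.08],[0.15,-0.12,0.12],[0.2,-0.16,0.16],[0.23,-0.2,0.2],[0.26,-0.2,0.24],[0.28,-0.2,0.28],[0.28,-0.2,0.32],[0.28,-0.2,0.36],[0.28,-0.2,0.36]],"spin":[0,0,0,0,0,0,0,0,0,0]}' 20 ; python3 g.py .5962 .042 .105 3.7;  python3 - <<'E'
from h import *
s=r.camera("scene")
cv2.imwrite("pics/l_s4.png",s);t=r.camera("top");cv2.imwrite("pics/l_t4.png",t)
a=(255*np.clip((s[245:315,345:425]-20.)/150,0,1)).astype(np.uint8);cv2.imwrite("pics/l5.png",cv2.resize(a,None,fx=8.5,fy=8.5,interpolation=2))
b=t[205:255,238:278];b=(255*np.clip(b/170.,0,1)**.6).astype(np.uint8);cv2.imwrite("pics/l6.png",cv2.resize(b,None,fx=10,fy=10,interpolation=2))
E
```

```text
clock: 22.45
tcp_pos: [0.5978, 0.043, 0.1064]
tool_rot: [2.449, 1.541, 0.941]
wrist_force: [-5.5, 17.0, 25.5]
width: 0.413
tcp [0.5978 0.043  0.1064] yang 3.58 F [-5.53 16.95 25.52] w 3.53 t 22.45 q [ 0.06  0.48  1.82  0.03  0.82 -0.03]
linear cm [ 0.13 -0.17  0.09] spin -0.12
```

View pics/l5.png

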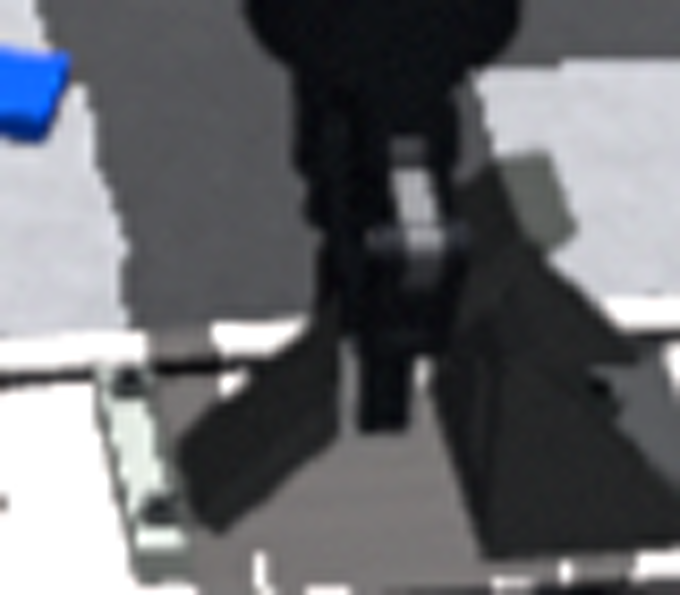

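View pics/l6.png

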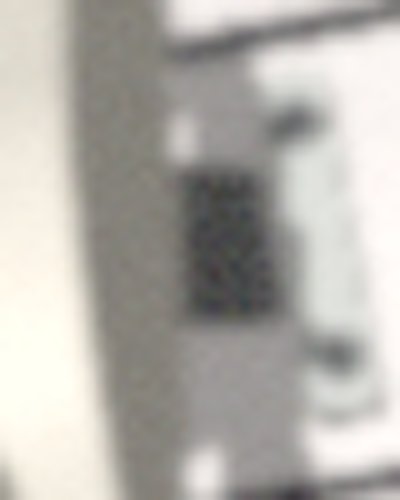

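```bash
python3 -m handwheel '{"gripper":[3,3,3,3,3,3,3,3],"linear":[[-0.1,0,0],[-0.15,-0.05,0.05],[-0.15,-0.1,0.1],[-0.15,-0.1,0.15],[-0.12,-0.1,0.2],[-0.1,-0.1,0.25],[-0.1,-0.1,0.25],[-0.1,-0.1,0.25]],"spin":[0,0,0,0,0,0,0,0]}' 25 ; python3 g.py .5962 .042 .105 3.7;  python3 - <<'E'
from h import *
s=r.camera("scene")
cv2.imwrite("pics/l_s5.png",s);t=r.camera("top")
a=(255*np.clip((s[245:315,345:425]-20.)/150,0,1)).astype(np.uint8);cv2.imwrite("pics/l7.png",cv2.resize(a,None,fx=8.5,fy=8.5,interpolation=2))
b=t[205:255,238:278];b=(255*np.clip(b/170.,0,1)**.6).astype(np.uint8);cv2.imwrite("pics/l8.png",cv2.resize(b,None,fx=10,fy=10,interpolation=2))
E
```

```text
clock: 23.22
tcp_pos: [0.5967, 0.0404, 0.1072]
tool_rot: [2.465, 1.541, 0.957]
wrist_force: [-1.4, 1.4, 0.4]
width: 0.415
tcp [0.5967 0.0404 0.1072] yang 3.57 F [-1.44  1.41  0.41] w 3.54 t 23.2167 q [ 0.05  0.48  1.82  0.03  0.82 -0.03]
linear cm [ 0.22 -0.05 -0.15] spin -0.13
```

View pics/l7.png

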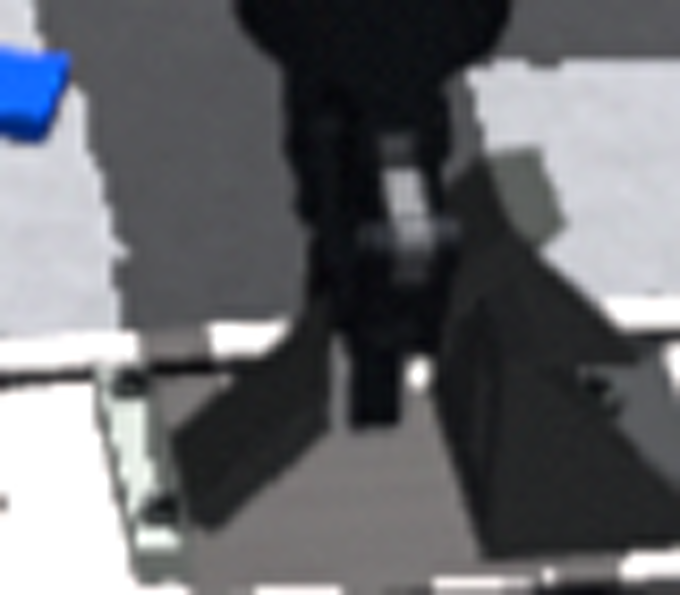

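View pics/l8.png

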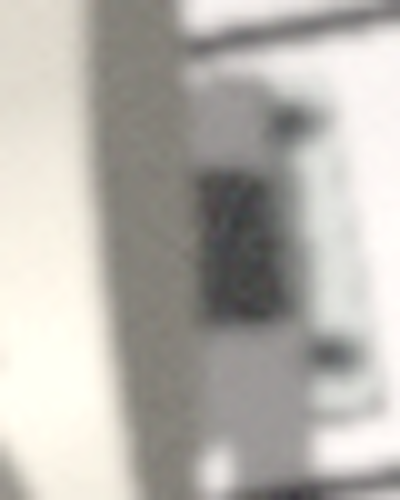

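```bash
python3 -m handwheel '{"gripper":[3,3,3,3,3,3,3,3],"linear":[[0.05,0,0.05],[0.1,0,0.05],[0.15,0,0.03],[0.2,-0.05,0.03],[0.25,-0.05,0.03],[0.3,-0.05,0.03],[0.35,-0.05,0.03],[0.35,-0.05,0.03]],"spin":[0,0,0,0,0,0,0,0]}' 20 ; python3 g.py .5962 .042 .105 3.7;  python3 - <<'E'
from ang import *
s=r.camera("scene")
cv2.imwrite("pics/l_s6.png",s);t=r.camera("top")
a=(255*np.clip((s[245:315,345:425]-20.)/150,0,1)).astype(np.uint8);a=cv2.resize(a,None,fx=8.5,fy=8.5,interpolation=2)
sf=np.array([.5978,.0162])-.0262*yd[:2]
for f,h in((8.5,0),(0,8.5),(107.5,99),(91.9,100.3)):
  for sx in(.018,-.018):
    p=np.r_[sf+f/1000*yd[:2]+sx*xd[:2],.045+h/1000];cv2.drawMarker(a,tuple(int(v) for v in ((proj("scene",p)-[345,245]+.5)*8.5)),(0,0,255),0,9)
cv2.imwrite("pics/l9.png",a)
E
```

```text
clock: 23.98
tcp_pos: [0.5969, 0.0414, 0.1057]
tool_rot: [2.458, 1.539, 0.949]
wrist_force: [-7.7, 9.3, 20.0]
width: 0.411
tcp [0.5969 0.0414 0.1057] yang 3.54 F [-7.66  9.3  19.98] w 3.51 t 23.9833 q [ 0.05  0.48  1.82  0.03  0.82 -0.03]
linear cm [ 0.07 -0.07 -0.06] spin -0.16
```

View pics/l9.png

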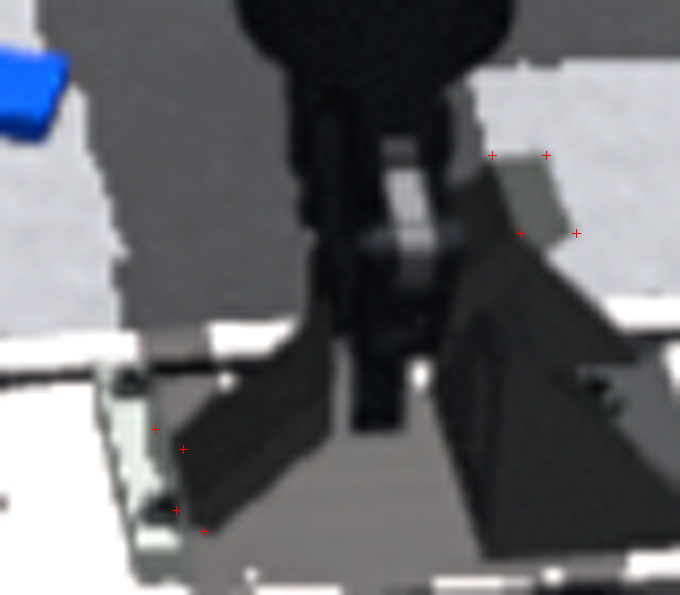

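```bash
python3 -m handwheel '{"gripper":[3,3,3,3],"linear":[[-0.02,0,0.02],[-0.04,0,0.02],[-0.04,0,0.02],[-0.04,0,0.02]],"spin":[0,0,0,0]}' 20 ; python3 -m handwheel '{"gripper":[3.7,3.8,4,4.3,4.6,5,5.4,5.8,6.2,6.6],"linear":[[0,0,0],[0,0,0],[0,0,0],[0,0,0],[0,0,0],[0,0,0],[0,0,0],[0,0,0],[0,0,0],[0,0,0]],"spin":[0,0,0,0,0,0,0,0,0,0]}' 20; python3 g.py .5962 .042 .105 3.7;  python3 - <<'E'
from ang import *
s=r.camera("scene")
cv2.imwrite("pics/n_s.png",s)
a=(255*np.clip((s[245:315,345:425]-20.)/150,0,1)).astype(np.uint8);a=cv2.resize(a,None,fx=8.5,fy=8.5,interpolation=2)
cv2.imwrite("pics/n1.png",a)
E
```

```text
clock: 24.42
tcp_pos: [0.5973, 0.0413, 0.1064]
tool_rot: [2.444, 1.538, 0.935]
wrist_force: [-2.0, 4.2, 5.4]
width: 0.411
clock: 25.25
tcp_pos: [0.5973, 0.0413, 0.1064]
tool_rot: [2.441, 1.538, 0.932]
wrist_force: [-1.0, -0.9, 0.6]
width: 0.773
tcp [0.5973 0.0413 0.1064] yang 3.54 F [-0.96 -0.88  0.58] w 6.6 t 25.25 q [ 0.05  0.48  1.82  0.03  0.82 -0.03]
linear cm [ 0.14 -0.11 -0.07] spin -0.16
```

View pics/n1.png

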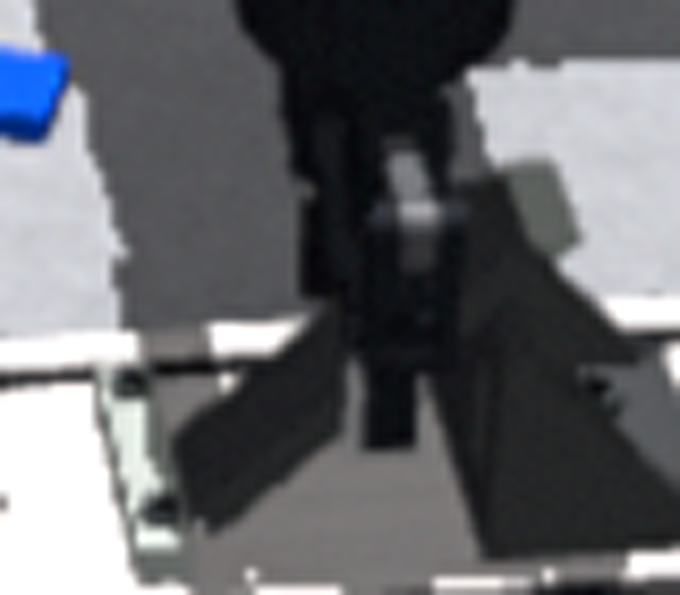

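```bash
python3 -m handwheel '{"gripper":[7.2,8,8.5,8.5,8.5,8.5,8.5,8.5,8.5,8.5],"linear":[[0,0,0],[-0.1,0,0],[-0.4,0,0],[-1,0,0],[-2,0,0],[-3.5,0,0],[-5.5,0,0],[-8,0,0],[-10.5,0,0],[-11.5,0,0]],"spin":[0,0,0,0,0,0,0,0,0,0]}' ; python3 -m handwheel '{"gripper":[8.5,7,5,3,1,0,0,0,0,0],"linear":[[0,0,1.5],[0,0,4],[0,0,7],[0,0,10],[0,0,12.5],[0,0,14],[0,0,14],[0,0,14],[0,0,14],[0,0,14]],"spin":[0,0,0,0,0,0,0,0,0,0]}'; python3 g.py .5962 .042 .105 3.7
python3 - <<'E'
from ang import *
s=r.camera("scene");t=r.camera("top")
cv2.imwrite("pics/o_s.png",s);cv2.imwrite("pics/o_t.png",t)
a=(255*np.clip((s[245:315,345:425]-10.)/130,0,1)).astype(np.uint8);a=cv2.resize(a,None,fx=8.5,fy=8.5,interpolation=2)
cv2.imwrite("pics/o1.png",a)
a=(255*np.clip((t[190:270,195:300]-10.)/130,0,1)).astype(np.uint8);a=cv2.resize(a,None,fx=7,fy=7,interpolation=2)
cv2.imwrite("pics/o2.png",a)
E
```

```text
clock: 26.13
tcp_pos: [0.5966, 0.0383, 0.2258]
tool_rot: [2.329, 1.535, 0.82]
wrist_force: [0.9, 0.1, 0.8]
width: 0.995
clock: 26.97
tcp_pos: [0.6053, -0.1002, 0.2223]
tool_rot: [2.338, 1.534, 0.83]
wrist_force: [1.1, 0.8, -0.6]
width: 0.003
tcp [ 0.6053 -0.1002  0.2223] yang 3.59 F [ 1.14  0.83 -0.63] w 0.02 t 26.9667 q [-0.18  0.36  1.71  0.04  1.06 -0.26]
linear cm [ 12.08  -0.32 -13.95] spin -0.11
```

View pics/o1.png

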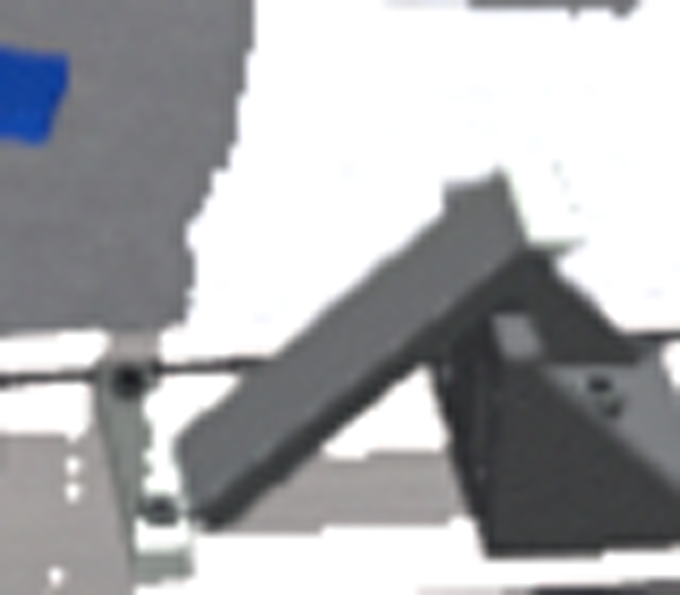

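View pics/o2.png

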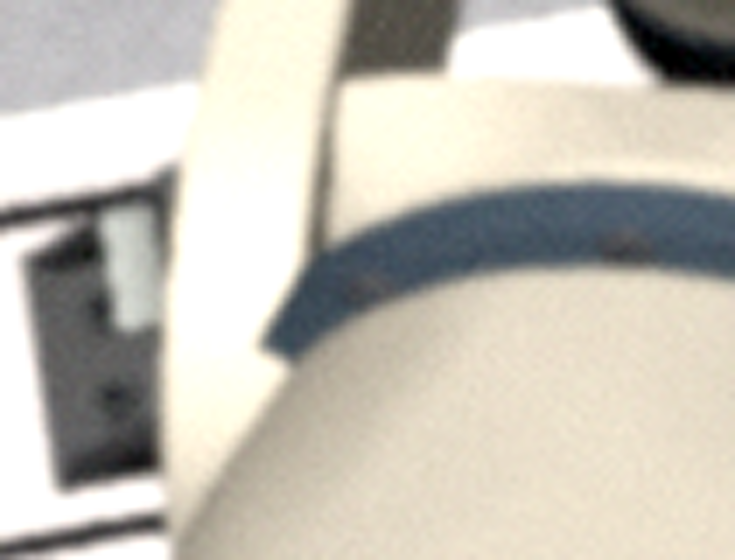

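```bash
python3 -m handwheel '{"gripper":[0,0,0,0,0,0],"linear":[[0,0,2],[0,0,5],[0,0,8],[0,0,10.5],[0,0,11],[0,0,11]],"spin":[0,0,0,0,0,0]}'
python3 - <<'E'
from ang import *
s=r.camera("scene");t=r.camera("top")
cv2.imwrite("pics/p_s.png",s);cv2.imwrite("pics/p_t.png",t)
a=(255*np.clip((t[190:270,195:300]-10.)/170,0,1)**.8).astype(np.uint8);a=cv2.resize(a,None,fx=7,fy=7,interpolation=2)
cv2.imwrite("pics/p2.png",a)
E
```

```text
clock: 27.57
tcp_pos: [0.6124, -0.2108, 0.2194]
tool_rot: [2.336, 1.534, 0.827]
wrist_force: [-0.2, 0.8, 0.2]
width: 0.003
```

View pics/p2.png

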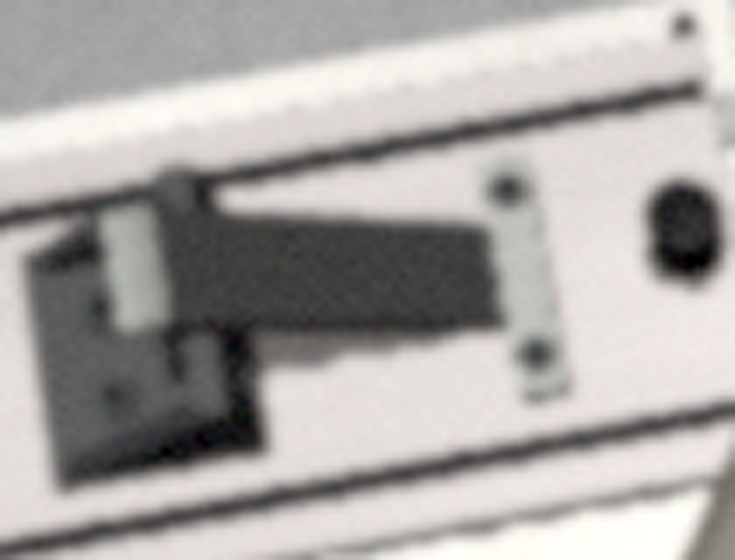

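Run:
```python
from ang import *
g=lambda x,y:np.array([x,y])/7-.5+[195,190]
sf=np.array([.5978,.0162])-.0262*yd[:2]
def L(q,z):
    p=ray("top",g(*q),z)[:2]-sf;return (p@yd[:2]*1000).round(1),(p@xd[:2]*1000).round(1)
for nm,q,z in(("foot +x",(488,226),.0535),("foot -x",(503,327),.0535),("bevtop +x",(153,205),.1453),("bevtop -x",(172,322),.1453),("land +x",(102,213),.1440),("land -x",(119,331),.1440),("plate +x top",(196,168),.12),("strip holes",(522,269.5),.061),("knob",(683,222),.097)):
    print(nm,L(q,z))
```

```text
foot +x (np.float64(1.6), np.float64(19.1))
foot -x (np.float64(2.5), np.float64(-15.4))
bevtop +x (np.float64(92.2), np.float64(20.2))
bevtop -x (np.float64(91.9), np.float64(-16.4))
land +x (np.float64(107.8), np.float64(21.1))
land -x (np.float64(108.0), np.float64(-15.7))
plate +x top (np.float64(82.0), np.float64(36.8))
strip holes (np.float64(-7.3), np.float64(0.6))
knob (np.float64(-62.1), np.float64(-3.1))
```

Run:
```python
from ang import *
t=cv2.imread("pics/p_t.png").astype(float);s=cv2.imread("pics/p_s.png").astype(float)
a=cv2.resize((np.clip(t[212:248,256:282]*1.6,0,255)).astype(np.uint8),None,fx=14,fy=14,interpolation=cv2.INTER_NEAREST)
b=cv2.resize((np.clip(s[285:315,352:380]*1.3,0,255)).astype(np.uint8),None,fx=14,fy=14,interpolation=cv2.INTER_NEAREST)
c=np.zeros((504,780,3),np.uint8);c[:a.shape[0],:a.shape[1]]=a;c[:b.shape[0],380:380+b.shape[1]]=b
cv2.imwrite("pics/p3.png",c)
```

```text
(no output)
```

View pics/p3.png

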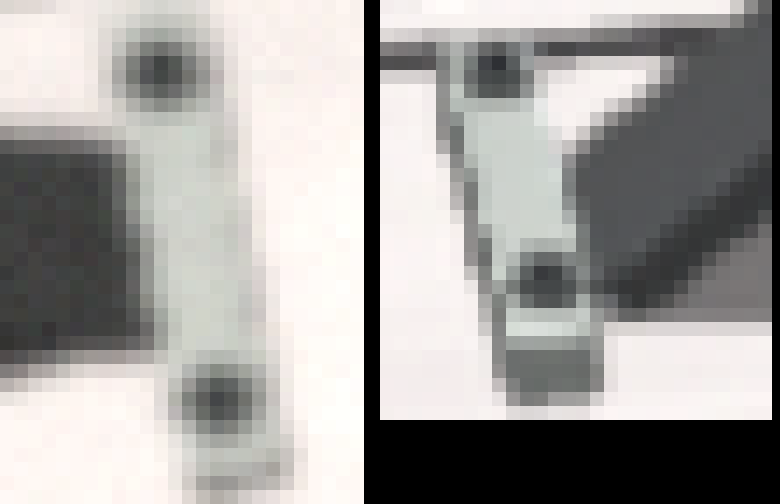

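```bash
python3 g.py .6061 -.1118 .093 3.7; python3 -c "
from g import *
print(M()[1].round(3))"
```

```text
tcp [ 0.6122 -0.209   0.2194] yang 3.61 F [-0.31 -0.01  0.25] w -0.03 t 27.6667 q [-0.35  0.41  1.63  0.04  1.09 -0.43]
linear cm [12.89 -0.32 -9.41] spin -0.09
[[ 0.024  0.998  0.064]
 [ 0.027  0.063 -0.998]
 [-0.999  0.026 -0.026]]
```

```bash
python3 -m handwheel '{"gripper":[0,0,0,0,0,0,0,0,0,0],"linear":[[2,0,0],[5.5,0,0],[9,0,-1],[11.5,-0.1,-3],[12.7,-0.2,-5.5],[12.9,-0.3,-7.5],[12.9,-0.32,-8.8],[12.9,-0.32,-9.3],[12.9,-0.32,-9.4],[12.9,-0.32,-9.4]],"spin":[0,0,0,0,0,0,0,0,0,0]}'; python3 g.py .6061 -.1118 .093 3.7
python3 - <<'E'
from h import *
s=r.camera("scene");crop(s,300,230,440,330,5,"pics/q1.png")
E
```

```text
clock: 28.5
tcp_pos: [0.607, -0.1117, 0.0939]
tool_rot: [2.31, 1.533, 0.803]
wrist_force: [-0.1, -0.8, -0.0]
width: -0.004
tcp [ 0.607  -0.1117  0.0939] yang 3.68 F [-0.13 -0.8  -0.01] w -0.03 t 28.5 q [-0.2   0.52  1.78  0.04  0.82 -0.29]
linear cm [ 0.09 -0.09  0.01] spin -0.02
```

View pics/q1.png

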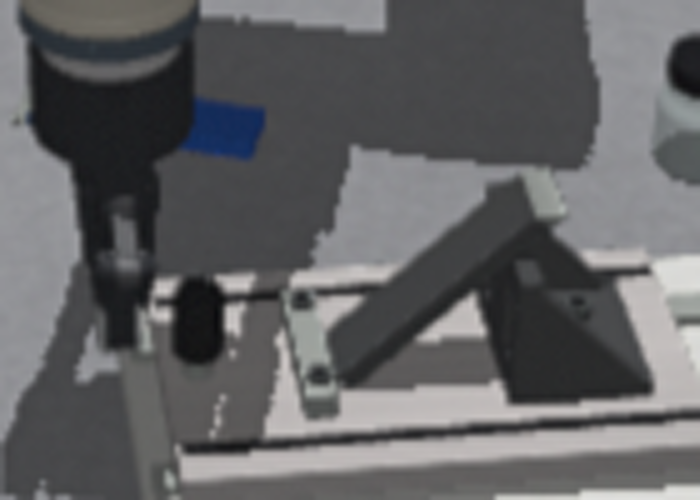

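```bash
python3 -m handwheel '{"gripper":[0,0,0,0,0,0,0,0,0,0],"linear":[[0,0,-0.3],[0,-0.05,-0.7],[0,-0.08,-0.9],[0,-0.08,-1.0],[0,-0.08,-1.1],[0,-0.08,-1.2],[0,-0.08,-1.3],[0,-0.08,-1.4],[0,-0.08,-1.5],[0,-0.08,-1.6]],"spin":[0,0,0,0,0,0,0,0,0,0]}'; python3 g.py .6061 -.1118 .093 3.7
```

```text
clock: 29.38
tcp_pos: [0.6051, -0.0965, 0.0941]
tool_rot: [2.301, 1.534, 0.794]
wrist_force: [-0.8, -3.2, -1.7]
width: -0.002
tcp [ 0.6051 -0.0965  0.0941] yang 3.64 F [-0.76 -3.2  -1.69] w -0.01 t 29.3833 q [-0.18  0.52  1.79  0.04  0.81 -0.27]
linear cm [ 0.08 -0.    1.54] spin -0.06
```

```bash
python3 -m handwheel '{"gripper":[0,0,0,0,0,0,0,0,0,0],"linear":[[0,0,-0.1],[0,0,-0.3],[0.02,0,-0.6],[0.03,0,-1.0],[0.04,0,-1.4],[0.05,0,-1.8],[0.06,0,-2.2],[0.07,0,-2.5],[0.07,0,-2.7],[0.07,0,-2.8]],"spin":[0,0,0,0,0,0,0,0,0,0]}'; python3 g.py .5954 .053 .094 3.7
```

```text
clock: 30.22
tcp_pos: [0.6033, -0.0681, 0.0942]
tool_rot: [2.302, 1.534, 0.796]
wrist_force: [-0.3, -3.0, 0.5]
width: 0.002
tcp [ 0.6033 -0.0681  0.0942] yang 3.67 F [-0.31 -3.01  0.45] w 0.02 t 30.2167 q [-0.13  0.51  1.81  0.04  0.8  -0.22]
linear cm [ 3.200e-01 -1.000e-02 -1.213e+01] spin -0.03
```

Run:
```python
from h import *
s=r.camera("scene");crop(s,300,230,440,330,5,"pics/q2.png")
```

```text
(no output)
```

View pics/q2.png

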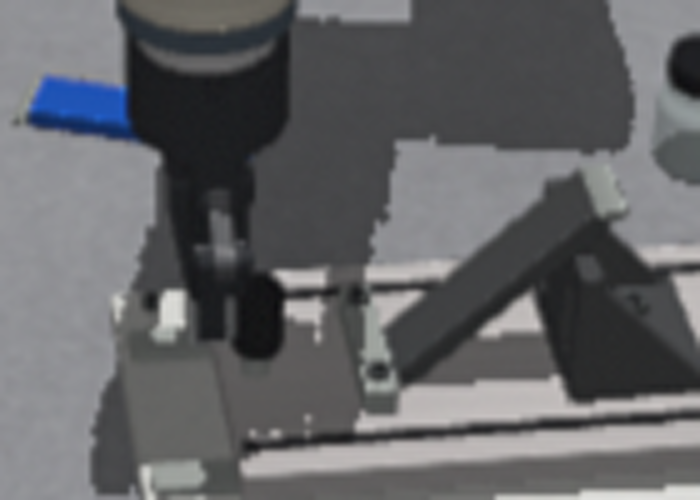

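Pushing works and the coupon still leans. I'll carry on the same way.

```bash
python3 -m handwheel '{"gripper":[0,0,0,0,0,0,0,0,0,0],"linear":[[0,0,-0.1],[0.01,0,-0.4],[0.02,0,-0.8],[0.03,0,-1.3],[0.05,0,-1.8],[0.06,0,-2.3],[0.07,0,-2.7],[0.08,0,-3.0],[0.09,0,-3.2],[0.09,0,-3.3]],"spin":[0,0,0,0,0,0,0,0,0,0]}'; python3 g.py .5954 .053 .094 3.7
```

```text
clock: 31.1
tcp_pos: [0.6011, -0.0346, 0.0941]
tool_rot: [2.309, 1.534, 0.803]
wrist_force: [-0.3, -2.8, 1.5]
width: 0.002
tcp [ 0.6011 -0.0346  0.0941] yang 3.68 F [-0.29 -2.81  1.48] w 0.02 t 31.1 q [-0.08  0.5   1.82  0.04  0.8  -0.17]
linear cm [ 0.23 -0.01 -8.78] spin -0.02
```

```bash
python3 -m handwheel '{"gripper":[0,0,0,0,0,0,0,0,0,0],"linear":[[0,0,-0.1],[0.01,0,-0.4],[0.02,0,-0.8],[0.03,0,-1.3],[0.05,0,-1.8],[0.06,0,-2.3],[0.07,0,-2.7],[0.08,0,-3.0],[0.09,0,-3.2],[0.09,0,-3.3]],"spin":[0,0,0,0,0,0,0,0,0,0]}'; python3 g.py .5954 .053 .094 3.7
python3 - <<'E'
from h import *
s=r.camera("scene");crop(s,320,180,560,330,3.3,"pics/q3.png")
E
```

```text
clock: 31.93
tcp_pos: [0.599, -0.0012, 0.094]
tool_rot: [2.311, 1.534, 0.805]
wrist_force: [0.1, -3.3, 1.1]
width: 0.002
tcp [ 0.599  -0.0012  0.094 ] yang 3.7 F [ 0.14 -3.29  1.08] w 0.02 t 31.9333 q [-0.02  0.5   1.83  0.04  0.79 -0.11]
linear cm [ 0.14 -0.01 -5.43] spin -0.0
```

View pics/q3.png

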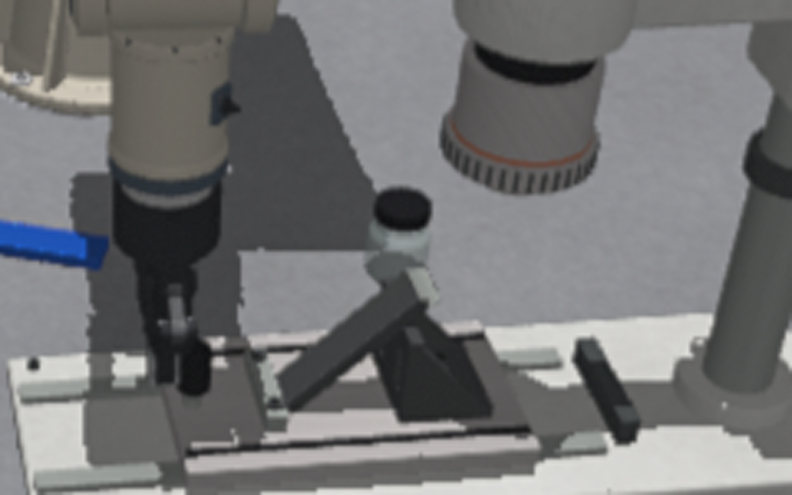

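```bash
python3 -m handwheel '{"gripper":[0,0,0,0,0,0,0,0,0,0],"linear":[[0,0,-0.1],[0.01,0,-0.4],[0.02,0,-0.8],[0.03,0,-1.3],[0.05,0,-1.8],[0.06,0,-2.3],[0.07,0,-2.7],[0.08,0,-3.0],[0.09,0,-3.2],[0.09,0,-3.3]],"spin":[0,0,0,0,0,0,0,0,0,0]}'; python3 g.py .5954 .053 .094 3.7
```

```text
clock: 32.82
tcp_pos: [0.5969, 0.0322, 0.094]
tool_rot: [2.313, 1.533, 0.807]
wrist_force: [-0.1, -2.8, 0.6]
width: -0.001
tcp [0.5969 0.0322 0.094 ] yang 3.71 F [-0.08 -2.79  0.6 ] w -0.01 t 32.8167 q [ 0.04  0.5   1.83  0.04  0.79 -0.05]
linear cm [ 0.05 -0.01 -2.09] spin 0.01
```

```bash
python3 -m handwheel '{"gripper":[0,0,0,0,0,0,0,0,0,0],"linear":[[0,0,-0.1],[0.01,0,-0.3],[0.02,0,-0.6],[0.02,0,-0.9],[0.03,0,-1.15],[0.03,0,-1.35],[0.04,0,-1.5],[0.04,0,-1.6],[0.04,0,-1.65],[0.04,0,-1.7]],"spin":[0,0,0,0,0,0,0,0,0,0]}'; python3 g.py .5954 .053 .094 3.7
```

```text
clock: 33.65
tcp_pos: [0.5957, 0.0492, 0.094]
tool_rot: [2.312, 1.534, 0.807]
wrist_force: [0.1, -3.8, 1.6]
width: 0.003
tcp [0.5957 0.0492 0.094 ] yang 3.72 F [ 0.09 -3.8   1.62] w 0.02 t 33.65 q [ 0.07  0.5   1.83  0.04  0.79 -0.02]
linear cm [ 0.01 -0.01 -0.38] spin 0.02
```

Not yet at the buffer. I'll creep the last bit.

```bash
python3 -m handwheel '{"gripper":[0,0,0,0,0,0,0,0,0,0],"linear":[[0,0,-0.05],[0,0,-0.12],[0,0,-0.19],[0,0,-0.26],[0,0,-0.33],[0,0,-0.4],[0,0,-0.46],[0,0,-0.52],[0,0,-0.56],[0,0,-0.6]],"spin":[0,0,0,0,0,0,0,0,0,0]}'; python3 g.py .5954 .053 .094 3.7
```

```text
clock: 34.48
tcp_pos: [0.5955, 0.0532, 0.0941]
tool_rot: [2.248, 1.535, 0.744]
wrist_force: [1.6, -17.5, -0.4]
width: -0.0
tcp [0.5955 0.0532 0.0941] yang 3.79 F [  1.57 -17.52  -0.35] w -0.0 t 34.4833 q [ 0.07  0.5   1.83  0.03  0.79 -0.01]
linear cm [ 0.01 -0.01  0.02] spin 0.09
```

```bash
python3 -m handwheel '{"gripper":[0,0,0,0,0,0,0,0,0,0],"linear":[[0,0,0],[0,0,0.05],[0,0,0.15],[0,0,0.4],[0,0,1],[0,0,2],[0,0,3.2],[0,0,4.2],[0,0,5],[0,0,5.2]],"spin":[0,0,0,0,0,0,0,0,0,0]}'; python3 -m handwheel '{"gripper":[0,0,0,0,0,0,0,0],"linear":[[0,0,1],[-1,0,3],[-4,0,5],[-7,0,8],[-9,0,11],[-10,0,14],[-10,0,15],[-10,0,15]],"spin":[0,0,0,0,0,0,0,0]}'
python3 - <<'E'
from h import *
s=r.camera("scene");t=r.camera("top");cv2.imwrite("pics/z_s.png",s);cv2.imwrite("pics/z_t.png",t)
crop(s,380,150,600,345,3.6,"pics/z1.png")
E
```

```text
clock: 35.32
tcp_pos: [0.5991, -0.0005, 0.0929]
tool_rot: [2.243, 1.536, 0.738]
wrist_force: [-0.6, -0.4, -0.5]
width: -0.002
clock: 35.98
tcp_pos: [0.6065, -0.1553, 0.1901]
tool_rot: [2.194, 1.535, 0.685]
wrist_force: [-0.5, 0.8, 0.2]
width: 0.001
```

View pics/z1.png

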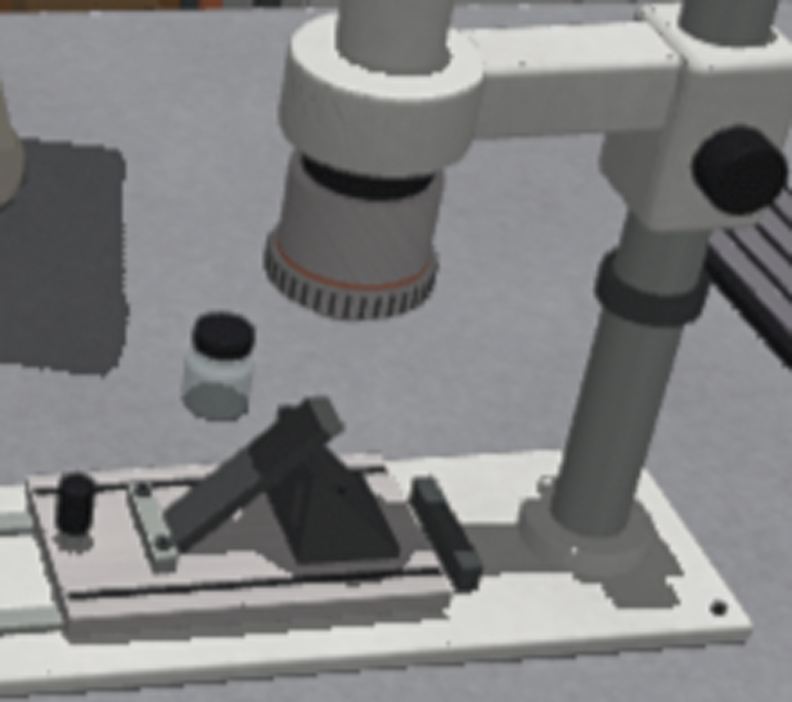

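View pics/z_t.png

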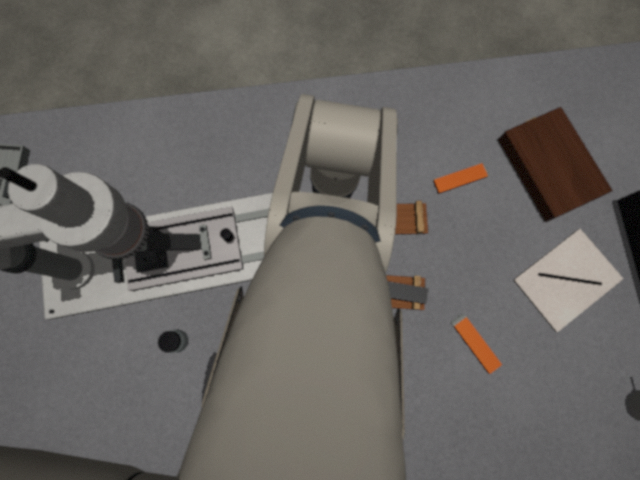

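View pics/z_s.png

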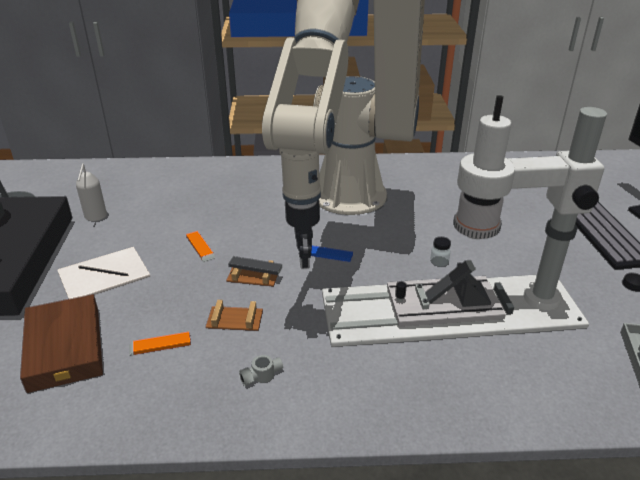

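Run:
```python
from ang import *
from strip import knob
t0=cv2.imread("pics/top0.png");s0=cv2.imread("pics/scene0.png");t1=cv2.imread("pics/z_t.png");s1=cv2.imread("pics/z_s.png")
for n,a,b,g,g1 in(("top",t0,t1,(281,225),(227,236)),("scene",s0,s1,(350.5,293),(401,290))):
    p,A=knob(n,a,g);q,B=knob(n,b,g1);print(n,p,q,A,B,((ray(n,q,.08)-ray(n,p,.08))*1000).round(1))
a=s1[255:310,395:495].astype(float);a=(255*np.clip((a-10)/140,0,1)).astype(np.uint8)
cv2.imwrite("pics/z2.png",cv2.resize(a,None,fx=8,fy=8,interpolation=2))
sf=np.array([.5978,.0162])+.1238*yd[:2]
for f,h in((8.5,0),(107.5,99),(91.9,100.3)):
  for sx in(.018,-.018):
    p=np.r_[sf+f/1000*yd[:2]+sx*xd[:2],.045+h/1000];print(f,h,sx,((proj("scene",p)-[395,255]+.5)*8).round())
for n,(x0,y0,x1,y1) in (("scene",(425,230,460,270)),("scene",(235,350,290,390)),("scene",(265,255,285,285))):
    print(n,np.abs(s0[y0:y1,x0:x1].astype(int)-s1[y0:y1,x0:x1]).mean())
```

```text
top [280.95579228 224.83645614] [226.88206457 235.14951126] 118.625 131.875 [ -8.1 122.2   0. ]
scene [350.49811167 292.98609599] [400.64113252 289.76180244] 179.453125 180.875 [ -7.2 122.3   0. ]
8.5 0 0.018 [277. 385.]
8.5 0 -0.018 [248. 310.]
107.5 99 0.018 [640. 106.]
107.5 99 -0.018 [602.  34.]
91.9 100.3 0.018 [589. 106.]
91.9 100.3 -0.018 [553.  34.]
scene 2.9576190476190476
scene 0.8340909090909091
scene 0.7427777777777778
```

View pics/z2.png

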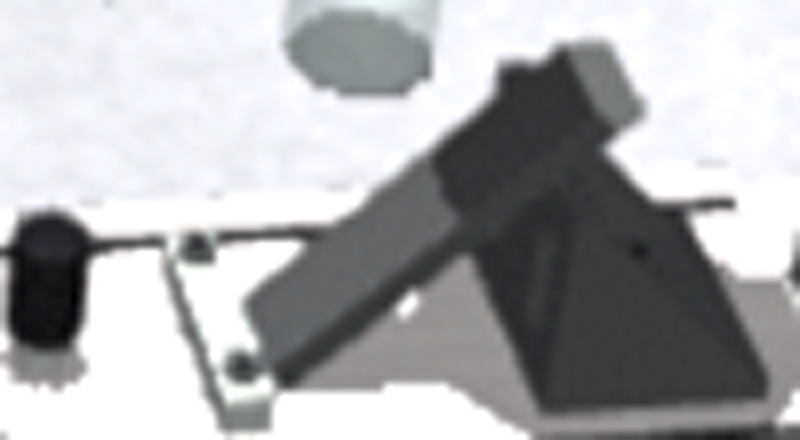

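Run:
```python
from h import *
s0=cv2.imread("pics/scene0.png");s1=cv2.imread("pics/z_s.png");t0=cv2.imread("pics/top0.png");t1=cv2.imread("pics/z_t.png")
def cap(i,b):
    x0,y0,x1,y1=b;m=(i[y0:y1,x0:x1].max(2)<60).astype(np.uint8);y,x=np.nonzero(m);return x.mean()+x0,y.mean()+y0,len(x)
print(cap(s0,(428,234,456,256)),cap(s1,(428,234,456,256)));print(cap(t0,(155,325,190,356)),cap(t1,(155,325,190,356)))
a=np.vstack([s0[250:325,440:540],s1[250:325,440:540]]);cv2.imwrite("pics/z3.png",cv2.resize(np.clip(a*1.5,0,255).astype(np.uint8),None,fx=4,fy=4,interpolation=2))
```

```text
(np.float64(441.5443786982249), np.float64(243.33727810650888), 169) (np.float64(441.5443786982249), np.float64(243.33727810650888), 169)
(np.float64(170.2), np.float64(341.0409638554217), 415) (np.float64(170.41981132075472), np.float64(341.0), 424)
```

View pics/z3.png

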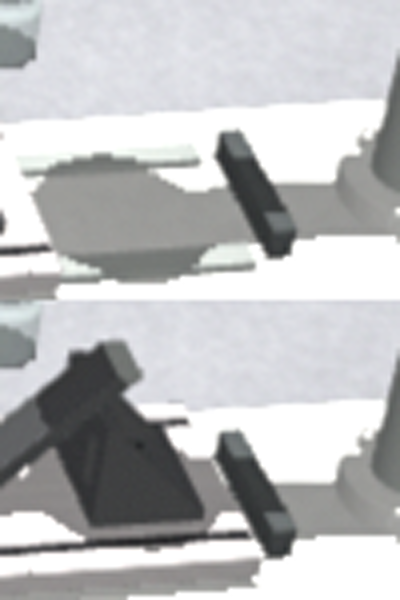

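```bash
python3 -c "
from plant import r
o=r.get_obs();print(o['clock'],o['wrist_force'],o['qvel'].round(3));print(r.close_job())"
```

```text
36.0833 [-0.60471233  0.84678387 -0.5015572 ] [0.026 0.002 0.013 0.003 0.002 0.003]
the job is handed in; nothing more can be done
None
```

The bevelled coupon is leaning against the angle plate, bevel up, with its foot against the stop strip and the stage pushed in to its buffer. I handed the job in at about 36 s.

**What I did:** I took the coupon off the farther cradle and tipped it to about 45° in the grip. I lowered it onto the stage against the strip and the plate's top edge, let go, then pushed the knob in short, ramped strokes.

**Last checks**
- **Lean and position:** The coupon still leans as set, with its corners within a pixel or two of where they should be. I saw no gap at the strip. It sits within 1–2 mm of the middle, and the two cameras disagree by about that much.
- **Stage travel:** The push force rose from about 3 N to 17.5 N at the end, and the stage looks to be touching the buffer. The cameras put the travel at about 148.7 mm and the arm at about 150 mm.
- **Other objects:** The jar, the casting and the visible half of the other coupon look unmoved. I did not check the microscope head beyond seeing it look the same.

**What did not go smoothly**
- **Stage moved during placing:** My first attempts to tip the coupon on the plate's edge pushed the stage in by about 10 mm. One of them jammed against the strip at 49 N on the wrist. I then used the coupon's foot against the knob to push the stage out to its end stop, about 26 mm farther out than it began, and finished tipping the coupon there. The coupon was then placed with the stage fully out.
- **Tool tilt:** The hand was about 2° off vertical by the end. I saw no effect on the coupon.

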